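# Hang the pastry cutter behind the drop keeper

## Robot

A 7-joint arm with a two-finger parallel gripper is mounted at the origin on the work surface. World frame = base frame: x ahead of the robot, y to its left, z up, the work surface at z = 0. Lengths are in m, angles in rad, forces in N, time in s.
With the tool pointing down it reaches from about 0.425 to 0.875 m from the base axis. Payload 4.7 kg.
Tool frame: the origin (TCP) lies midway between the tips of the shut fingers; the grasp point (between the pads) lies 19 mm behind it; z points along the fingers, y is the direction in which the jaws open and shut (so a half turn about z gives the same grasp; the last joint's range is limited). The gripper opens to 87 mm and grips with 3 to 60 N. Pads are 19 mm wide; open, the fingers measure 117 mm over their backs; the gripper's body (75 mm by 190 mm) begins 51 mm behind the grasp point.
Start: joints at [-1.29, 0.321, -0.07, 1.45, 0.023, 1.371, -0.057], TCP at [0.171, 0.627, 0.223] pointing down, gripper open.
Joint ranges: [-2.86, 2.86], [-0.3, 2.09], [-1.38, 1.24], [0.06, 2.45], [-1.56, 4.7], [0.09, 2.05], [-2.69, 2.69]. Speed limits (rad/s): [2.57, 2.57, 3.14, 3.14, 3.14, 3.14, 3.14].

## Interface

Orientations are given as a rotation vector (axis times angle).
In Python, from bench import ctrl, optics gives the robot as it stands. The module is installed in compiled form; this text tells all that it offers.
- The arm moves only by the tool step_arm, never from a script. Its argument "deltas" is a list of rows, each a list of 7 numbers: the turn, a rotation vector about the tool's x, y, z in degrees, then the shift along the tool's x, y, z in mm, then the finger opening in mm, from 0 to 87. A call has exactly 8 rows; each row is the pose to reach, as a shift and turn from the pose commanded when the call began, along the tool's axes at that moment; what a row does not reach only later rows make up. A row lasts 1/8 s, in which the tool goes at most 62.5 mm and 10.7 degrees, less where a joint would pass 70% of its speed; a pose out of reach is approached as far as the arm can. A call with a gripper value outside its range is refused whole. The fingers move at their own pace and stop on an object; "newtons" is the grip in N (left out, the last holds). Time passes only in rows, so rows that repeat a pose let the fingers close, or fill a call up. It gives the time, the measured TCP pose, the force and the opening at its end, in the units of the state.
- ctrl.get_state(): the state, without advancing time (a new reading comes with each control period).
- optics.get_image(name): name is "scene" or "top" or "wrist"; returns the picture (384x512x3 uint8, red, green, blue); there is no depth.
- optics.get_calibration(name): a dict with "K" (3x3 intrinsics, pixels), "R" (3x3) and "t" (3): a world point X has camera coordinates R X + t. Camera axes: x right, y down, z forward; pixel columns grow to the right and rows downward; lengths in m; the calibration is good to about 2 mm. A picture is of the moment at which its call begins: read the wrist's pose just before it. get_calibration takes no time and is no camera call; for the wrist camera it gives the pose at the moment of the call.
- ctrl.close_job(): hands the job in, once; it reports no verdict.
The state is a dict: "time": time; "joint_positions": joint angles; "qd": joint speeds; "joint_torque": joint torques, N m; "position": TCP position; "tool_rot": TCP orientation; "ft_force": force on the tool from outside, world axes, zero at the start; "torque": the same for the moment, N m; "grip_width": opening from 0.0 (shut) to 1.0 (fully open).
Only numpy, scipy, OpenCV 4.12 (cv2) and the standard library are available. Lean on these libraries where they do the work, as an engineer would, in place of code of your own. Each camera call takes 0.05 s, during which the arm holds its last target.

## Task

Hang the round pastry cutter with the blue grip by its eye on the peg of the grey stand: push the eye in along the peg so that it lifts the orange drop keeper, press it gently against the black sprung buffer until the keeper falls shut behind it, then let the cutter down onto the peg and let go. How far the peg is pulled out is not known, so feel for the buffer and never let the cutter or the robot press or knock the stand with more than 20 N. Leave everything else on the table where it is.

Things in the scene. Friction and masses are not known exactly. Their poses are not given: they have to be found in the camera images.
- cutter: Round pastry cutter, 0.15-0.31 kg, upright on the table; origin under its centre, z up. Steel ring 70 mm wide, 30 mm high; above it a flat frame of 7 mm round bar in the cutter's y-z plane that makes the eye; on top a blue grip block, 24 mm (x) by 28 mm (y), 100 to 144 mm above the underside.
- cutter_eye (a point): Point in the eye where the peg's axis lies when the cutter hangs, 87.5 mm above its underside; axes of the cutter. The peg passes along x, either way round. The eye is 35 mm wide (y); sill top 34 mm below this point; the roof is an inverted V, its underside 6 mm above this point in the middle and 9 mm lower at the sides.
- cutter_grip (a point): Point to grip in the blue block, 130 mm above the underside, axes of the cutter. Keep fingertips above the frame, which ends 100 mm above the underside.
- stand: Heavy fixed stand, origin on the table under the peg socket's mouth. Base plate 150 x 140 x 12 mm, grey post. A level 12 mm steel peg leaves the socket along -x, axis 185 mm up; nothing of the stand rises over 14 mm above that axis. The peg is clamped at an unreported length: its tip, with the keeper's hinge, is anywhere 60 to 96 mm ahead (-x) of the socket mouth.
- socket (a point): Mouth of the peg socket, on the peg's axis, fixed to the stand; z up, x along the peg from tip to socket (the way the eye is pushed). 29 mm behind the keeper's hinge is the face of the buffer, a black disc 28 mm wide round the peg: it gives from 2 N, with 1.3 N more per mm, and bottoms hard after 9 mm.
- keeper (a joint): Angle (rad) of the orange keeper, a flap 14 x 3 x 42 mm hung from the peg's tip: 0 shut, grows as the eye's sill pushes it inward and up (under 2 N; it cannot swing out). It falls back to 0 once the sill is past its end, which takes some 3 to 6 mm of buffer travel with the eye's roof 0 to 3 mm over the peg, more if higher. Lowering the eye on to the peg while pressing also frees it.
- square_cutter: Bystander: square steel cutter 64 x 64 x 30 mm with a red knob to 68 mm height; origin under its centre.
- bowl: Bystander: small steel bowl, 80 mm wide, 40 mm high; origin under its centre.
- cupcake1: Bystander: chocolate cupcake 62 mm wide, 58 mm high, on the wooden board at the back; origin under its centre.
- cupcake2: Bystander: cupcake as cupcake1.
- cupcake3: Bystander: cupcake as cupcake1.
- jar: Bystander: amber jar with a white lid, 68 mm wide, 110 mm high; origin under its centre.
There are look-alikes about, which are no part of the job. Of the things like the stand, leave any that is brown; of the rest the smaller one is meant.

How it is judged:
On the way, in this order (a step that is already met when the one before it is completed fails the run):
1. the cutter is lifted clear of the table (height (world z) of cutter above 0.03 m), for 0.2 s.
2. the eye is on the peg and lifts the keeper (value of joint keeper above 0.35 rad and contact force between cutter and stand above 0.2 N and x of cutter_eye in the frame of stand above -0.1 m and z of cutter_eye in the frame of socket between -0.012 and 0.018 m), for 0.1 s.
At the end, for the whole second after the job is handed in: The cutter hangs at rest by its eye on the peg behind the fallen keeper (keeper angle under 0.15 rad): eye point within 12 mm sideways of the peg axis, -6 to +5 mm of it in height and 10 to 94 mm ahead of the socket, cutter tilted less than 0.2 rad, its weight on the stand (value of joint keeper below 0.15 rad and x of cutter_eye in the frame of socket between -0.094 and -0.01 m and y of cutter_eye in the frame of socket between -0.012 and 0.012 m and z of cutter_eye in the frame of socket between -0.006 and 0.005 m and angle between cutter's own z axis and vertical below 0.2 rad and contact force between cutter and stand above 0.5 N and linear speed of cutter below 0.03 m/s and angular speed of cutter below 0.5 rad/s); the robot touches nothing.
It fails at once if the cutter pressed or dropped on the stand with more than 20 N (contact force between cutter and stand above 20 N).
It fails at once if the robot itself knocks or pushes the stand with more than 20 N (contact force between the arm and stand above 20 N).
It fails at once if another thing on the table moved more than 20 mm (distance of any of square_cutter, bowl, cupcake1, cupcake2, cupcake3, jar from where it was at the start of the episode above 0.02 m).
It also fails if it takes over 64 s, if anything falls off the work surface, if the arm or the gripper's body presses on something with over 40 N, if the wrist force passes 120 N, or if a joint passes its speed limit or range.

## Working session

There is one attempt and no reset: what is moved stays moved. The work goes in short steps, Python scripts to look and compute and a tool call to move; the robot and the scene stay as the last step left them, time stands still between calls to the robot, and variables do not carry over. Pictures are saved under pics/ and viewed, and the job is handed in when it is done.

Besides the shell and the picture viewer there is one more tool, called after ">>>" as name([rows], argument=value, ...), one row to a line, values as JSON. step_arm: Moves the arm, as the interface text tells. Its arguments: {"type":"object","properties":{"deltas":{"type":"array"},"newtons":{"type":"number"}},"required":["deltas"]}

```bash
mkdir -p pics; ls; python3 - <<'E'
from bench import ctrl, optics
import cv2,numpy as np
s=ctrl.get_state()
for k,v in s.items(): print(k,np.round(v,4))
for n in ["scene","top","wrist"]:
    c=optics.get_calibration(n); im=optics.get_image(n)
    print(n,np.round(c["K"],1).tolist(),np.round(c["R"],3).tolist(),np.round(c["t"],3).tolist(), "campos",np.round(-np.array(c["R"]).T@np.array(c["t"]),3))
    cv2.imwrite(f"pics/{n}0.png",im[:,:,::-1])
E
```

```text
pics
time 0.0
joint_positions [-1.2899  0.3218 -0.0701  1.4517  0.0226  1.3708 -0.0569]
qd [ 0.0003  0.0005  0.0008  0.0009  0.0012  0.0006 -0.0009]
joint_torque [ 2.00000e-04 -4.91287e+01 -4.03600e-01 -3.12530e+01 -6.39000e-02
  4.35000e-02  2.00000e-04]
position [0.1713 0.6264 0.2214]
tool_rot [-4.1780e-01 -3.1136e+00  3.1000e-03]
ft_force [-0.9581 -0.2316 -0.1361]
torque [ 0.0057 -0.0333 -0.0173]
grip_width 0.997
scene [[446.7, 0.0, 255.4], [0.0, 446.7, 202.8], [0.0, 0.0, 1.0]] [[0.425, 0.905, -0.008], [0.619, -0.297, -0.727], [-0.66, 0.304, -0.687]] [-0.227, -0.195, 1.549] campos [ 1.241 -0.323  0.92 ]
top [[352.1, 0.0, 255.4], [0.0, 352.1, 197.8], [0.0, 0.0, 1.0]] [[0.028, -0.999, 0.037], [-0.992, -0.032, -0.126], [0.127, -0.033, -0.991]] [-0.017, 0.494, 1.186] campos [0.34  0.038 1.239]
wrist [[270.2, 0.0, 254.0], [0.0, 270.2, 191.3], [0.0, 0.0, 1.0]] [[0.263, 0.965, -0.001], [0.933, -0.254, 0.255], [0.246, -0.068, -0.967]] [-0.649, -0.032, 0.389] campos [0.105 0.645 0.383]
```

View pics/scene0.png

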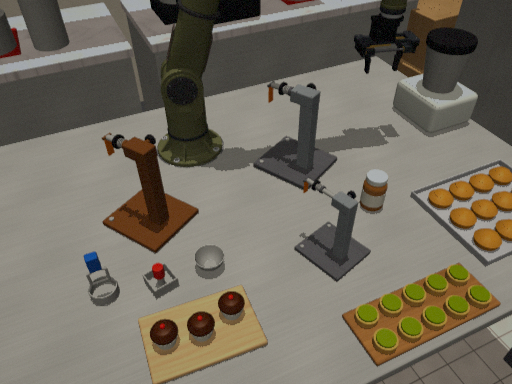

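View pics/top0.png

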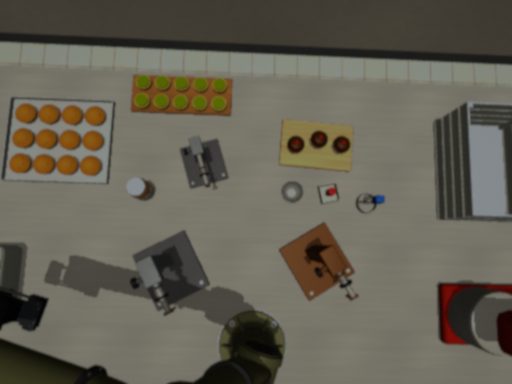

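View pics/wrist0.png

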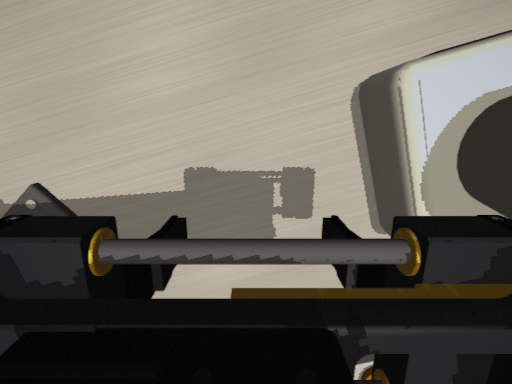

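The blue-gripped cutter is at scene (95,275) and top (370,202). It can only be confused with the red-knobbed square cutter at scene (160,280). There are three stand-like things:
- brown, scene (150,190)
- large grey, scene (300,130)
- small grey, scene (333,230) and top (205,165)

The description picks the small grey one, so I'm taking close crops to check that.

```bash
cat > h.py <<'E'
import numpy as np,cv2
from bench import ctrl,optics
def cal(n):
    c=optics.get_calibration(n); return np.array(c["K"]),np.array(c["R"]),np.array(c["t"])
def ray(c,uv):
    K,R,t=c; d=R.T@np.linalg.solve(K,np.array([uv[0],uv[1],1.])); return -R.T@t,d/np.linalg.norm(d)
def plane(c,uv,z):
    o,d=ray(c,uv); return o+d*(z-o[2])/d[2]
def tri(c1,u1,c2,u2):
    o1,d1=ray(c1,u1);o2,d2=ray(c2,u2)
    A=np.stack([d1,-d2],1);s=np.linalg.lstsq(A,o2-o1,rcond=None)[0]
    p,q=o1+d1*s[0],o2+d2*s[1]; return (p+q)/2,np.linalg.norm(p-q)
def proj(c,X):
    K,R,t=c; p=K@(R@np.asarray(X,float)+t); return p[:2]/p[2]
def crop(im,x0,y0,x1,y1,f,name):
    a=cv2.resize(im[y0:y1,x0:x1],None,fx=f,fy=f,interpolation=cv2.INTER_CUBIC); cv2.imwrite(name,a[:,:,::-1])
E
python3 - <<'E'
from h import *
s=cv2.imread('pics/scene0.png')[:,:,::-1];t=cv2.imread('pics/top0.png')[:,:,::-1]
a=np.hstack([cv2.resize(s[170:280,290:390],None,fx=4,fy=4,interpolation=2),cv2.resize(t[125:200,170:240],(400,440),interpolation=2)])
b=np.hstack([cv2.resize(s[240:310,70:130],(400,440),interpolation=2),cv2.resize(t[180:225,345:395],(400,440),interpolation=2)])
cv2.imwrite('pics/c_stand.png',a[:,:,::-1]);cv2.imwrite('pics/c_cut.png',b[:,:,::-1])
c=cal("wrist"); print(proj(c,ctrl.get_state()["position"]))
E
```

```text
[254.32291762 230.92552076]
```

View pics/c_stand.png

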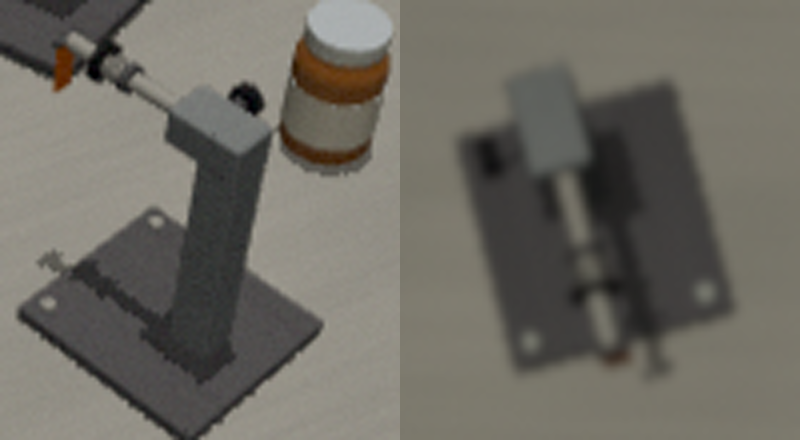

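View pics/c_cut.png

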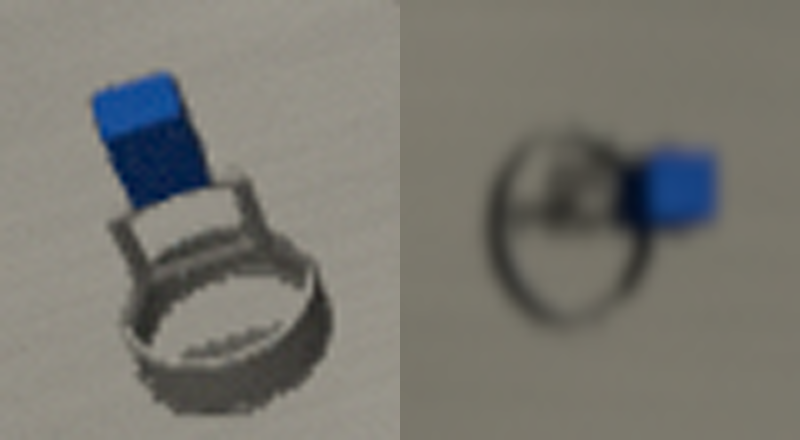

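```bash
python3 - <<'E'
from h import *
s=cv2.imread('pics/scene0.png')[:,:,::-1].astype(int);t=cv2.imread('pics/top0.png')[:,:,::-1].astype(int)
cs,ct=cal("scene"),cal("top")
def blue(im,lo): return ((im[...,2]>lo)&(im[...,2]>im[...,0]*2)).astype(np.uint8)
for n,im,c,x0,y0,x1,y1 in [("s",s,cs,70,240,130,310),("t",t,ct,345,180,395,225)]:
    for lo in (60,130):
        m=np.zeros(im.shape[:2],np.uint8);m[y0:y1,x0:x1]=blue(im,lo)[y0:y1,x0:x1]
        k=cv2.findContours(m,0,1)[0];k=max(k,key=cv2.contourArea);r=cv2.minAreaRect(k)
        M=cv2.moments(m,True);uv=(M['m10']/M['m00'],M['m01']/M['m00'])
        print(n,lo,m.sum(),np.round(uv,1),np.round(cv2.boxPoints(r),1).tolist())
        print("  at z.144",plane(c,uv,.144).round(4),[plane(c,p,.144)[:2].round(3).tolist() for p in cv2.boxPoints(r)])
        if lo==130: 
            if n=='s':us=uv
            else: print("tri",tri(cs,us,ct,uv))
# orange keeper in both
for n,im,c,x0,y0,x1,y1 in [("s",s,cs,295,170,320,200),("t",t,ct,190,170,220,200)]:
    m=np.zeros(im.shape[:2],bool);a=im[y0:y1,x0:x1];m[y0:y1,x0:x1]=(a[...,0]>a[...,2]*1.5+20)
    yy,xx=np.nonzero(m);print(n,"orange",m.sum(),xx.min(),xx.max(),yy.min(),yy.max())
print("tip",tri(cs,(308,180),ct,(206.8,183.8)),plane(cs,(308,180),.185),plane(ct,(206.8,183.8),.185))
print("sock",tri(cs,(333,196),ct,(199.4,154.3)),plane(cs,(333,196),.185),plane(ct,(199.4,154.3),.185))
# base corners scene crop (z=.012) : left(20,315) front(190,437) right(322,322) back(155,208)
for p in [(20,313),(190,437),(322,322),(155,208)]: print("base s",plane(cs,(290+p[0]/4,170+p[1]/4),.012).round(4))
for p in [(58,140),(270,80),(332,310),(118,372)]: print("base t",plane(ct,(170+p[0]/5.714,125+p[1]/5.867),.012).round(4))
# ring
E
```

```text
s 60 233 [ 91.9 261.7] [[83.0, 255.0], [95.0, 251.0], [100.9000015258789, 268.70001220703125], [88.9000015258789, 272.70001220703125]]
  at z.144 [ 0.5097 -0.3894  0.144 ] [[0.481, -0.404], [0.481, -0.377], [0.538, -0.375], [0.538, -0.401]]
s 130 79 [ 89.5 256.2] [[83.0, 255.0], [94.0999984741211, 251.3000030517578], [96.19999694824219, 257.6000061035156], [85.0999984741211, 261.29998779296875]]
  at z.144 [ 0.4912 -0.3915  0.144 ] [[0.481, -0.404], [0.481, -0.379], [0.502, -0.379], [0.502, -0.403]]
t 60 57 [379.2 198.8] [[375.0, 196.0], [383.0, 196.0], [383.0, 202.0], [375.0, 202.0]]
  at z.144 [ 0.4896 -0.3908  0.144 ] [[0.498, -0.378], [0.499, -0.403], [0.48, -0.403], [0.479, -0.377]]
t 130 12 [379.5 199. ] [[378.0, 198.0], [381.0, 198.0], [381.0, 200.0], [378.0, 200.0]]
  at z.144 [ 0.4892 -0.3919  0.144 ] [[0.492, -0.387], [0.493, -0.397], [0.486, -0.397], [0.486, -0.387]]
tri (array([ 0.48946532, -0.39203183,  0.14245314]), np.float64(0.0009101836548119896))
s orange 40 303 308 182 192Traceback (most recent call last):
  File "<stdin>", line 18, in <module>
    return umr_minimum(a, axis, None, out, keepdims, initial, where)
ValueError: zero-size array to reduction operation minimum which has no identity
```

```bash
python3 - <<'E'
from h import *
cs,ct=cal("scene"),cal("top")
print("tip",tri(cs,(308,180),ct,(206.8,183.8)),plane(cs,(308,180),.185),plane(ct,(206.8,183.8),.185))
print("sock",tri(cs,(333,196),ct,(199.4,154.3)),plane(cs,(333,196),.185),plane(ct,(199.4,154.3),.185))
for p in [(20,313),(190,437),(322,322),(155,208)]: print("base s",plane(cs,(290+p[0]/4,170+p[1]/4),.012).round(4))
for p in [(58,140),(270,80),(332,310),(118,372)]: print("base t",plane(ct,(170+p[0]/5.714,125+p[1]/5.867),.012).round(4))
s=ctrl.get_state();from scipy.spatial.transform import Rotation as R
print(R.from_rotvec(s["tool_rot"]).as_matrix().round(3))
E
```

```text
tip (array([0.51412539, 0.15463126, 0.1848612 ]), np.float64(0.006645519577229638)) [0.51512745 0.15785915 0.185     ] [0.51260716 0.15159709 0.185     ]
sock (array([0.60071728, 0.17696358, 0.19327542]), np.float64(0.0002482311058513616)) [0.59340359 0.18252295 0.185     ] [0.60284071 0.17817314 0.185     ]
base s [0.573 0.099 0.012]
base s [0.7082 0.1456 0.012 ]
base s [0.6661 0.2758 0.012 ]
base s [0.5285 0.2321 0.012 ]
base t [0.6632 0.27   0.012 ]
base t [0.7056 0.1404 0.012 ]
base t [0.5648 0.0963 0.012 ]
base t [0.5227 0.2257 0.012 ]
[[-0.965  0.264 -0.   ]
 [ 0.264  0.965 -0.001]
 [-0.    -0.001 -1.   ]]
```

```bash
cat > plan.py <<'E'
import numpy as np,json,os,sys
from scipy.spatial.transform import Rotation as Rn
F='cmd.json'
def yawR(psi):
    c,s=np.cos(psi),np.sin(psi); return np.array([[-s,c,0],[c,s,0],[0,0,-1.]])
def load():
    d=json.load(open(F)); return np.array(d['p']),np.array(d['R'])
def save(p,R): json.dump({'p':list(map(float,p)),'R':np.array(R).tolist()},open(F,'w'))
def rows(wps,g,nd=1):
    """wps: list of (x,y,z,yawdeg) -> rows"""
    p,R=load();out=[]
    for w in wps:
        T=yawR(np.radians(w[3]));rv=np.degrees(Rn.from_matrix(R.T@T).as_rotvec());t=R.T@(np.array(w[:3])-p)*1000
        out.append([round(float(v),nd)+0. for v in list(rv)+list(t)]+[g])
    return out
def commit(row):
    p,R=load();save(p+R@np.array(row[3:6])/1000,R@Rn.from_rotvec(np.radians(row[:3])).as_matrix())
def state():
    p,R=load();from bench import ctrl
    s=ctrl.get_state();y=Rn.from_rotvec(s['tool_rot']).as_matrix()
    print("t",round(s['time'],2),"cmd",p.round(4),"meas",np.round(s['position'],4),"yawcmd",np.degrees(np.arctan2(R[1,1],R[0,1])).round(2),"yawmeas",np.degrees(np.arctan2(y[1,1],y[0,1])).round(2),"tilt",np.degrees(np.arccos(-y[2,2])).round(2),"F",np.round(s['ft_force'],2),"T",np.round(s['torque'],2),"grip",np.round(s['grip_width']*87,1))
E
python3 - <<'E'
from h import *; from plan import *
cs,ct=cal("scene"),cal("top")
print("bigtop",tri(cs,(305,93),ct,(150,268)))
R=yawR(np.radians(74.75));save([.171,.627,.223],R);state()
az=np.radians
w=[(.171,.627,.223+.06*i,74.75) for i in (1,2,3,4)]
def P(a,r,z,y): return (r*np.cos(az(a)),r*np.sin(az(a)),z,y)
w+=[P(a,.645,.46,y) for a,y in [(72,73),(68,70),(63.5,66),(59,62)]]
r=rows(w,87,0);print(r);
E
```

```text
bigtop (array([0.26587661, 0.28371469, 0.27215006]), np.float64(0.0017939043913842373))
t 0.15 cmd [0.171 0.627 0.223] meas [0.1713 0.6266 0.2217] yawcmd 74.75 yawmeas 74.72 tilt 0.08 F [ 0.44  0.06 -0.1 ] T [ 0.04  0.02 -0.02] grip 86.9
[[0.0, 0.0, 0.0, 0.0, 0.0, -60.0, 87], [0.0, 0.0, 0.0, 0.0, 0.0, -120.0, 87], [0.0, 0.0, 0.0, 0.0, 0.0, -180.0, 87], [0.0, 0.0, 0.0, 0.0, 0.0, -240.0, 87], [0.0, 0.0, 2.0, -31.0, -6.0, -237.0, 87], [0.0, 0.0, 5.0, -76.0, -9.0, -237.0, 87], [0.0, 0.0, 9.0, -126.0, -17.0, -237.0, 87], [0.0, 0.0, 13.0, -175.0, -29.0, -237.0, 87]]
```

>>> step_arm([
  [0, 0, 0, 0, 0, -60, 87],
  [0, 0, 0, 0, 0, -120, 87],
  [0, 0, 0, 0, 0, -180, 87],
  [0, 0, 0, 0, 0, -240, 87],
  [0, 0, 2, -31, -6, -237, 87],
  [0, 0, 5, -76, -9, -237, 87],
  [0, 0, 9, -126, -17, -237, 87],
  [0, 0, 13, -175, -29, -237, 87],
])

```text
time: 1.15
position: [0.3339, 0.5522, 0.4588]
tool_rot: [-0.771, -3.045, 0.001]
ft_force: [0.5, 0.5, 0.9]
grip_width: 1.001
```

```bash
python3 - <<'E'
from h import *; from plan import *
commit([0,0,13,-175,-29,-237,87]);state()
az=np.radians
def P(a,r,z,y): return (r*np.cos(az(a)),r*np.sin(az(a)),z,y)
w=[P(54-5*i,.64,.46,57-5*i) for i in range(8)]
print(rows(w,87,0))
E
```

```text
t 1.15 cmd [0.3322 0.553  0.46  ] meas [0.3339 0.5522 0.4588] yawcmd 61.75 yawmeas 61.6 tilt 0.05 F [0.51 0.53 0.87] T [ 0.   -0.02 -0.01] grip 87.1
[[0.0, 0.0, 5.0, -55.0, -10.0, 0.0, 87], [0.0, 0.0, 10.0, -110.0, -20.0, 0.0, 87], [0.0, 0.0, 15.0, -164.0, -35.0, 0.0, 87], [0.0, 0.0, 20.0, -217.0, -54.0, 0.0, 87], [0.0, 0.0, 25.0, -267.0, -78.0, 0.0, 87], [0.0, 0.0, 30.0, -315.0, -106.0, 0.0, 87], [0.0, 0.0, 35.0, -361.0, -138.0, 0.0, 87], [0.0, 0.0, 40.0, -404.0, -174.0, 0.0, 87]]
```

>>> step_arm([
  [0, 0, 5, -55, -10, 0, 87],
  [0, 0, 10, -110, -20, 0, 87],
  [0, 0, 15, -164, -35, 0, 87],
  [0, 0, 20, -217, -54, 0, 87],
  [0, 0, 25, -267, -78, 0, 87],
  [0, 0, 30, -315, -106, 0, 87],
  [0, 0, 35, -361, -138, 0, 87],
  [0, 0, 40, -404, -174, 0, 87],
])

```text
time: 2.15
position: [0.6066, 0.2066, 0.4588]
tool_rot: [-1.767, -2.597, 0.001]
ft_force: [1.1, 0.1, 0.5]
grip_width: 0.999
```

```bash
python3 - <<'E'
from h import *; from plan import *
commit([0,0,40,-404,-174,0,87]);state()
print(rows([(.565,.10,.40,17.75),(.53,.0,.40,17.75)],87,0))
im=optics.get_image("wrist");cv2.imwrite("pics/w1.png",im[:,:,::-1])
E
```

```text
t 2.15 cmd [0.6057 0.2085 0.46  ] meas [0.6066 0.2066 0.4588] yawcmd 21.75 yawmeas 21.56 tilt 0.05 F [1.09 0.06 0.54] T [-0.06 -0.01 -0.06] grip 86.9
[[0.0, 0.0, 4.0, -86.0, -78.0, 60.0, 87], [0.0, 0.0, 4.0, -166.0, -148.0, 60.0, 87]]
```

View pics/w1.png

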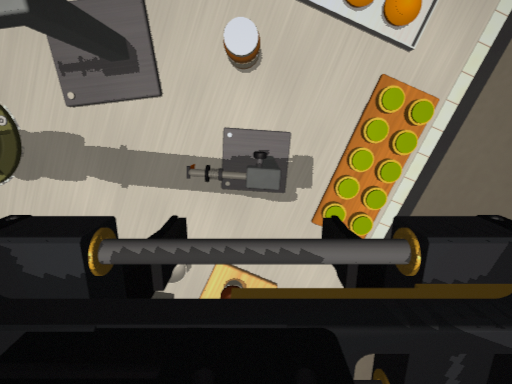

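>>> step_arm([
  [0, 0, 1, -23, -23, 30, 87],
  [0, 0, 2, -46, -46, 65, 87],
  [0, 0, 3, -69, -69, 100, 87],
  [0, 0, 4, -91, -91, 130, 87],
  [0, 0, 4, -91, -91, 130, 87],
  [0, 0, 4, -91, -91, 130, 87],
  [0, 0, 4, -91, -91, 130, 87],
  [0, 0, 4, -91, -91, 130, 87],
])

```text
time: 3.2
position: [0.5556, 0.091, 0.3302]
tool_rot: [1.851, 2.538, 0.001]
ft_force: [-0.2, -0.7, 0.0]
grip_width: 1.001
```

```bash
python3 - <<'E'
from h import *; from plan import *
commit([0,0,4,-91,-91,130,87]);state()
c=optics.get_calibration("wrist");im=optics.get_image("wrist");cv2.imwrite("pics/w2.png",im[:,:,::-1])
np.savez("w2.npz",K=c["K"],R=c["R"],t=c["t"]);print(-np.array(c["R"]).T@c["t"])
E
```

```text
t 3.2 cmd [0.5549 0.0903 0.33  ] meas [0.5556 0.091  0.3302] yawcmd 17.75 yawmeas 17.8 tilt 0.07 F [-0.18 -0.71  0.01] T [-0.09  0.02 -0.03] grip 87.1
[0.53428051 0.15647243 0.4921094 ]
```

View pics/w2.png

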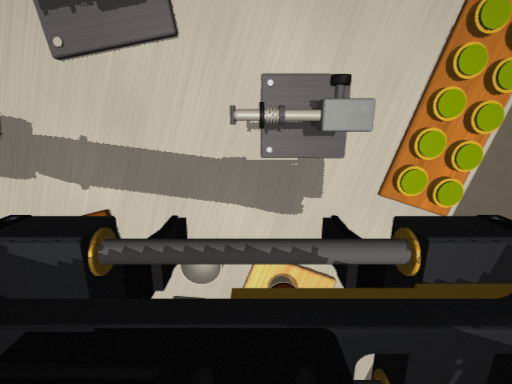

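```bash
python3 - <<'E'
from h import *
im=cv2.imread('pics/w2.png')[:,:,::-1]
crop(im,225,65,385,165,5,'pics/w2c.png')
E
```

```text
(no output)
```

View pics/w2c.png

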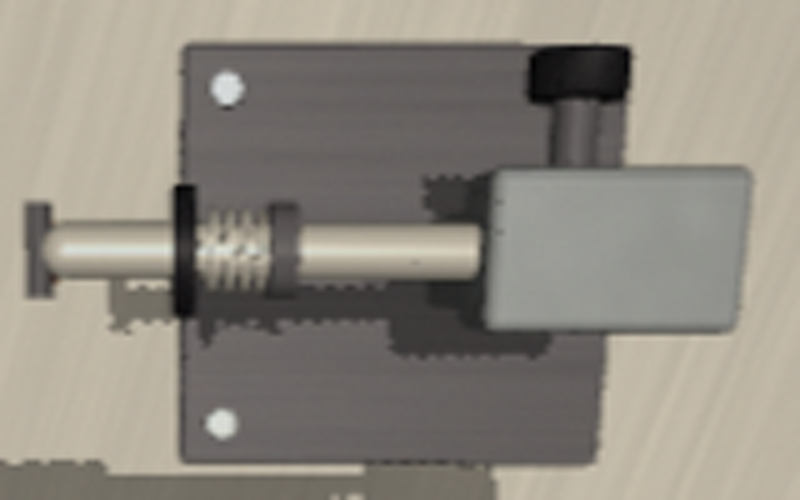

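```bash
cat > peg.py <<'E'
from h import *
d=np.load('w2.npz');cw=(d['K'],d['R'],d['t'])
def o(x,y): return (225+(x+.5)/5-.5,65+(y+.5)/5-.5)
E
python3 - <<'E'
from peg import *
cs,ct=cal("scene"),cal("top")
P={}
for n,p in dict(bracketL=(25,250),bracketR=(50,249),buf=(175,250),peg2=(300,251),mouth=(482,251),blockR=(750,250)).items():
    P[n]=plane(cw,o(*p),.185);print(n,P[n].round(4))
v=P['mouth']-P['bracketR'];print("yaw",np.degrees(np.arctan2(v[1],v[0])),np.linalg.norm(v))
B=[plane(cw,o(*p),.012) for p in [(184,45),(182,462),(596,462),]]
print("base",np.round(B,4),[np.degrees(np.arctan2(*(a)[[1,0]])) for a in (B[2]-B[1],B[0]-B[1])],np.linalg.norm(B[2]-B[1]),np.linalg.norm(B[0]-B[1]))
mid=(B[0]+B[1])/2;print("front mid of base",mid)
s=cv2.imread('pics/scene0.png')[:,:,::-1]
crop(s,295,165,365,225,11,'pics/s_peg.png')
E
```

```text
bracketL [0.5076 0.1544 0.185 ]
bracketR [0.5127 0.1562 0.185 ]
buf [0.5388 0.1644 0.185 ]
peg2 [0.5649 0.1726 0.185 ]
mouth [0.6028 0.1848 0.185 ]
blockR [0.6586 0.203  0.185 ]
yaw 17.595542602945226 0.09453690264022914
base [[0.5239 0.2316 0.012 ]
 [0.5663 0.1007 0.012 ]
 [0.7066 0.1458 0.012 ]] [np.float64(17.832004657071973), np.float64(107.9485512470405)] 0.1473229266100036 0.1375696399085688
front mid of base [0.54513233 0.16616381 0.012     ]
```

View pics/s_peg.png

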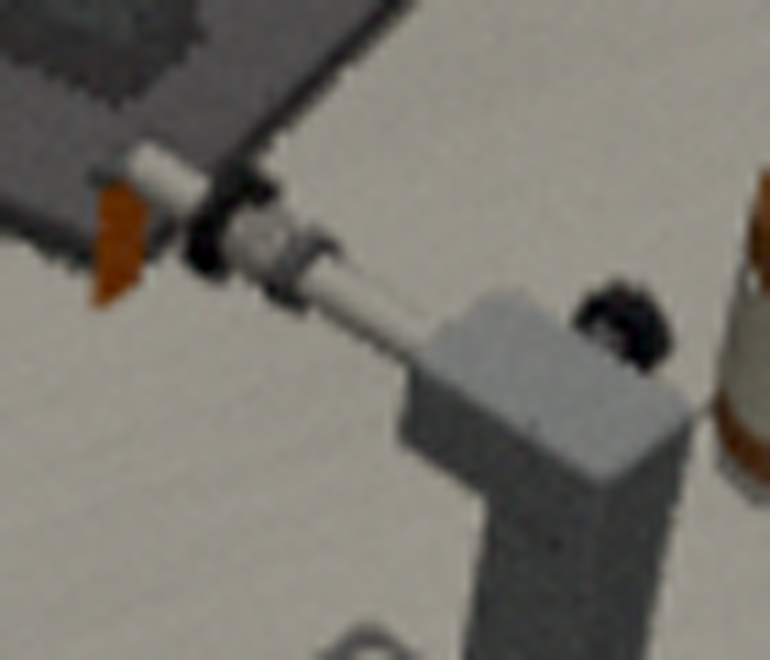

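```bash
python3 - <<'E'
from peg import *
cs,ct=cal("scene"),cal("top")
def so(x,y): return (295+(x+.5)/11-.5,165+(y+.5)/11-.5)
C=[]
for a,b in [((492,168),(505,288)),((488,328),(415,365)),((735,330),(603,482)),((750,170),(692,410))]:
    r=tri(cw,o(*a),cs,so(*b));C.append(r[0]);print(r[0].round(4),round(r[1],4))
C=np.array(C);print("front mid",C[:2].mean(0),"back mid",C[2:].mean(0))
print("bufcentre",tri(cw,o(180,250),cs,so(222,222)))
print("tip",tri(cw,o(48,249),cs,so(148,160)))
E
```

```text
[0.5961 0.2    0.1976] 0.0006
[0.6076 0.1697 0.1962] 0.0007
[0.6572 0.185  0.1978] 0.0001
[0.6467 0.2153 0.1976] 0.0009
front mid [0.6018328  0.18482587 0.19686601] back mid [0.65193702 0.20014755 0.19773013]
bufcentre (array([0.53939196, 0.16404008, 0.18580786]), np.float64(0.0016415151951887866))
tip (array([0.51325742, 0.1572092 , 0.18707688]), np.float64(0.002719396088496214))
```

```bash
python3 - <<'E'
from plan import *
a0,a1=np.degrees(np.arctan2(.0903,.5549)),np.degrees(np.arctan2(-.46,.49))
w=[]
for i in range(1,13):
    f=i/12;a=np.radians(a0+(a1-a0)*f);r=.562+(.672-.562)*f
    w.append((r*np.cos(a),r*np.sin(a),.36 if i<10 else .36-.02*(i-9),17.75*(1-f)))
w+=[(.49,-.46,.30,0)]*4
r=rows(w,87,0)
print(r[:8])
commit(r[7])
print(rows(w[8:],87,0))
E
```

```text
[[0.0, 0.0, 1.0, -44.0, 1.0, -30.0, 87], [0.0, 0.0, 3.0, -89.0, -2.0, -30.0, 87], [0.0, 0.0, 4.0, -134.0, -8.0, -30.0, 87], [0.0, 0.0, 6.0, -179.0, -18.0, -30.0, 87], [0.0, 0.0, 7.0, -224.0, -32.0, -30.0, 87], [0.0, 0.0, 9.0, -268.0, -49.0, -30.0, 87], [0.0, 0.0, 10.0, -312.0, -70.0, -30.0, 87], [0.0, 0.0, 12.0, -354.0, -95.0, -30.0, 87]]
[[0.0, 0.0, 1.0, -45.0, -19.0, 0.0, 87], [0.0, 0.0, 3.0, -90.0, -43.0, 20.0, 87], [0.0, 0.0, 4.0, -133.0, -70.0, 40.0, 87], [0.0, 0.0, 6.0, -175.0, -100.0, 60.0, 87], [0.0, 0.0, 6.0, -175.0, -100.0, 60.0, 87], [0.0, 0.0, 6.0, -175.0, -100.0, 60.0, 87], [0.0, 0.0, 6.0, -175.0, -100.0, 60.0, 87], [0.0, 0.0, 6.0, -175.0, -100.0, 60.0, 87]]
```

>>> step_arm([
  [0, 0, 1, -44, 1, -30, 87],
  [0, 0, 3, -89, -2, -30, 87],
  [0, 0, 4, -134, -8, -30, 87],
  [0, 0, 6, -179, -18, -30, 87],
  [0, 0, 7, -224, -32, -30, 87],
  [0, 0, 9, -268, -49, -30, 87],
  [0, 0, 10, -312, -70, -30, 87],
  [0, 0, 12, -354, -95, -30, 87],
])

```text
time: 4.25
position: [0.5725, -0.2771, 0.3595]
tool_rot: [2.107, 2.329, -0.0]
ft_force: [0.6, -0.2, 0.6]
grip_width: 0.999
```

>>> step_arm([
  [0, 0, 1, -45, -19, 0, 87],
  [0, 0, 3, -90, -43, 20, 87],
  [0, 0, 4, -133, -70, 40, 87],
  [0, 0, 6, -175, -100, 60, 87],
  [0, 0, 6, -175, -100, 60, 87],
  [0, 0, 6, -175, -100, 60, 87],
  [0, 0, 6, -175, -100, 60, 87],
  [0, 0, 6, -175, -100, 60, 87],
])

```text
time: 5.25
position: [0.4915, -0.459, 0.3]
tool_rot: [2.223, 2.218, 0.001]
ft_force: [-0.2, 0.5, -0.2]
grip_width: 0.998
```

```bash
python3 - <<'E'
from h import *; from plan import *
commit([0,0,6,-175,-100,60,87]);state()
c=optics.get_calibration("wrist");im=optics.get_image("wrist");cv2.imwrite("pics/w3.png",im[:,:,::-1])
np.savez("w3.npz",K=c["K"],R=c["R"],t=c["t"]);cw=cal("wrist");print(-cw[1].T@cw[2])
for z in (.144,0): print(proj(cw,(.49,-.392,z)))
E
```

```text
t 5.25 cmd [ 0.4904 -0.46    0.3   ] meas [ 0.4915 -0.459   0.3   ] yawcmd -0.25 yawmeas -0.13 tilt 0.06 F [-0.19  0.46 -0.16] T [-0.11  0.05 -0.01] grip 86.8
[ 0.49136684 -0.39040949  0.4618726 ]
[252.39144491 121.98251393]
[252.76406623 121.53235565]
```

View pics/w3.png

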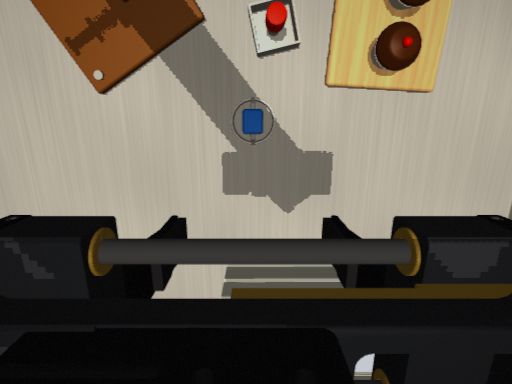

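```bash
python3 - <<'E'
from h import *
im=cv2.imread('pics/w3.png')[:,:,::-1]
d=np.load('w3.npz');cw=(d['K'],d['R'],d['t'])
a=im.astype(int);m=((a[...,2]>60)&(a[...,2]>a[...,0]*2)).astype(np.uint8);m[215:]=0
M=cv2.moments(m,True);uv=(M['m10']/M['m00'],M['m01']/M['m00']);print(uv,m.sum(),cv2.boundingRect(m),cv2.minAreaRect(max(cv2.findContours(m,0,1)[0],key=cv2.contourArea)))
print(plane(cw,uv,.144))
cs=cal("scene");print("tri vs scene top face",tri(cw,uv,cs,(89.5,256.2)))
crop(im,220,85,285,155,8,'pics/w3c.png')
E
```

```text
(252.46326530612245, 120.9530612244898) 490 (243, 109, 20, 25) ((252.5, 121.0), (24.0, 19.0), 90.0)
[ 0.4903642  -0.39065227  0.144     ]
tri vs scene top face (array([ 0.49040106, -0.39109071,  0.14328896]), np.float64(0.0008784586941081432))
```

View pics/w3c.png

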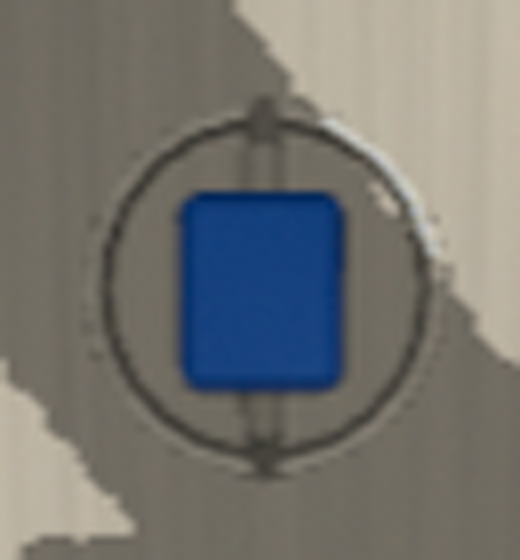

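```bash
python3 - <<'E'
from h import *
cs,ct=cal("scene"),cal("top")
print(tri(cs,(140,149),ct,(330,262)),[plane(ct,p,.2).round(3) for p in [(355,296),(305,298),(355,270)]])
print(ctrl.get_state()["joint_positions"])
im=optics.get_image("scene");cv2.imwrite("pics/s2.png",im[:,:,::-1])
E
```

```text
(array([ 0.29335799, -0.20577286,  0.25118701]), np.float64(0.0025793133337339382)) [array([ 0.195, -0.293,  0.2  ]), array([ 0.186, -0.147,  0.2  ]), array([ 0.269, -0.294,  0.2  ])]
[ 0.20138417  0.40698438  0.72870918  1.28640413 -0.26741604  1.5444054
  0.89228477]
```

View pics/s2.png

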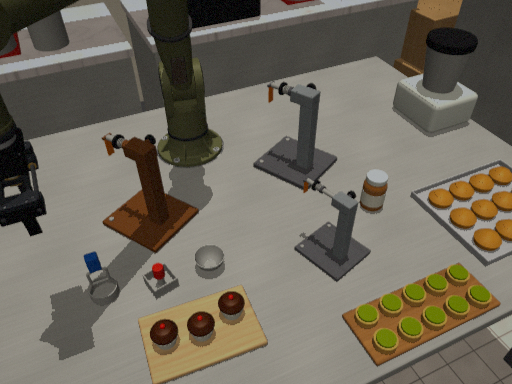

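>>> step_arm([
  [0, 0, 0, 24, -1, 0, 87],
  [0, 0, 0, 48, -1, 0, 87],
  [0, 0, 0, 68, -1, 0, 87],
  [0, 0, 0, 68, -1, 40, 87],
  [0, 0, 0, 68, -1, 80, 87],
  [0, 0, 0, 68, -1, 115, 87],
  [0, 0, 0, 68, -1, 115, 87],
  [0, 0, 0, 68, -1, 115, 87],
])

```text
time: 6.35
position: [0.4902, -0.3927, 0.1862]
tool_rot: [2.225, 2.215, 0.001]
ft_force: [0.3, -0.5, 0.4]
grip_width: 0.997
```

```bash
python3 - <<'E'
from h import *; from plan import *
commit([0,0,0,68,-1,115,87]);state()
im=optics.get_image("wrist");cv2.imwrite("pics/w4.png",im[:,:,::-1]);print(proj(cal("wrist"),(.4904,-.3907,.144)))
E
```

```text
t 6.35 cmd [ 0.4897 -0.392   0.185 ] meas [ 0.4902 -0.3927  0.1862] yawcmd -0.25 yawmeas -0.27 tilt 0.12 F [ 0.33 -0.5   0.41] T [-0.13  0.05 -0.04] grip 86.7
[253.50804252 206.98047661]
```

View pics/w4.png

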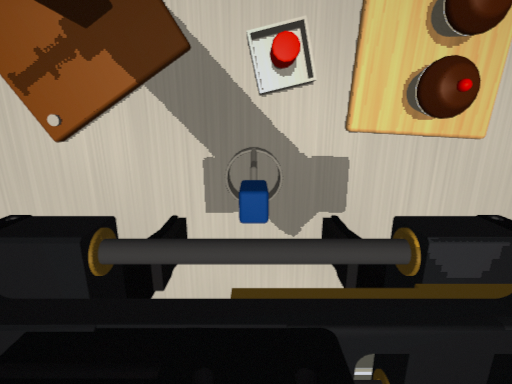

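>>> step_arm([
  [0, 0, 0, 1.3, 0.5, 20, 87],
  [0, 0, 0, 1.3, 0.5, 40, 87],
  [0, 0, 0, 1.3, 0.5, 60, 87],
  [0, 0, 0, 1.3, 0.5, 73, 87],
  [0, 0, 0, 1.3, 0.5, 73, 87],
  [0, 0, 0, 1.3, 0.5, 73, 15],
  [0, 0, 0, 1.3, 0.5, 73, 15],
  [0, 0, 0, 1.3, 0.5, 73, 15],
], newtons=50)

```text
time: 7.4
position: [0.4903, -0.3911, 0.1122]
tool_rot: [2.226, 2.215, 0.001]
ft_force: [0.0, -0.1, -0.1]
grip_width: 0.747
```

>>> step_arm([
  [0, 0, 0, 0, 0, 0, 15],
  [0, 0, 0, 0, 0, 0, 15],
  [0, 0, 0, 0, 0, 0, 15],
  [0, 0, 0, 0, 0, 0, 15],
  [0, 0, 0, 0, 0, -1, 15],
  [0, 0, 0, 0, 0, -3, 15],
  [0, 0, 0, 0, 0, -6, 15],
  [0, 0, 0, 0, 0, -10, 15],
])

```text
time: 8.4
position: [0.4899, -0.3908, 0.1216]
tool_rot: [-2.227, -2.216, -0.0]
ft_force: [-0.3, 0.0, -2.4]
grip_width: 0.272
```

```bash
python3 - <<'E'
from h import *; from plan import *
commit([0,0,0,1.3,0.5,73,15]);commit([0,0,0,0,0,-10,15]);state()
im=optics.get_image("wrist");crop(im,150,130,360,300,3,"pics/w5.png")
im=optics.get_image("scene");crop(im,20,170,150,310,4,"pics/s5.png")
E
```

```text
t 8.4 cmd [ 0.4902 -0.3907  0.122 ] meas [ 0.4899 -0.3908  0.1216] yawcmd -0.25 yawmeas -0.29 tilt 0.02 F [-0.31  0.04 -2.42] T [-0.11  0.09 -0.01] grip 23.7
```

View pics/w5.png

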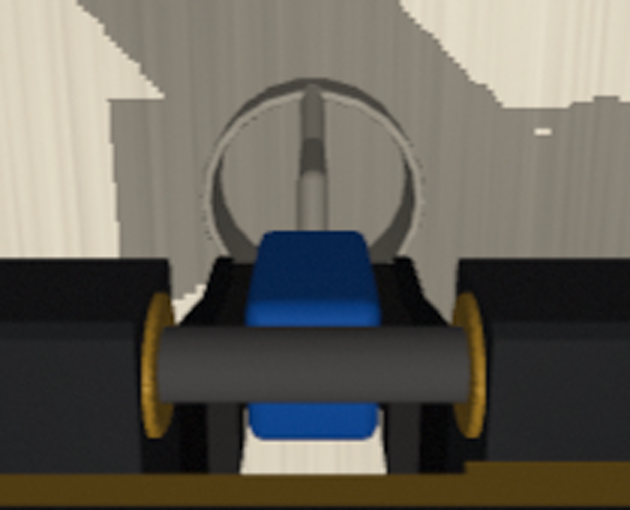

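View pics/s5.png

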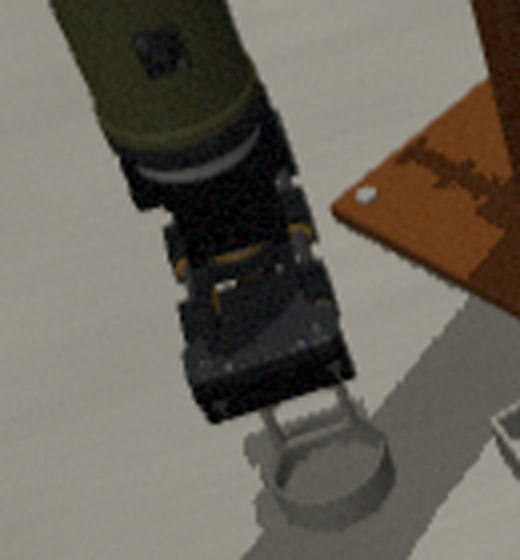

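```bash
python3 - <<'E'
from plan import *
p0=np.array([.4902,-.3907]);pre=np.array([.5112,.1555])-.060*np.array([.9527,.3040])
a0,a1=[np.degrees(np.arctan2(*p[::-1])) for p in (p0,pre)];r0,r1=np.hypot(*p0),np.hypot(*pre)
w=[(*p0,.122+z,-.25) for z in (.02,.05,.09,.13)]
fs=np.cumsum([.3,.6,1,1,1,1,1,1,1,1,1,1,1,.8,.6,.4,.2]);fs/=fs[-1]
for f in fs:
    a=np.radians(a0+(a1-a0)*f);r=r0+(r1-r0)*f;w.append((r*np.cos(a),r*np.sin(a),.262,-.25+17.95*f))
w+=[(*pre,.262,17.7)]*(24-len(w))
for k in range(3):
    r=rows(w[8*k:8*k+8],15,0);print(r);commit(r[-1])
E
```

```text
[[0.0, 0.0, 0.0, 0.0, 0.0, -20.0, 15], [0.0, 0.0, 0.0, 0.0, 0.0, -50.0, 15], [0.0, 0.0, 0.0, 0.0, 0.0, -90.0, 15], [0.0, 0.0, 0.0, 0.0, 0.0, -130.0, 15], [0.0, 0.0, 0.0, 12.0, 5.0, -140.0, 15], [0.0, 0.0, -1.0, 37.0, 15.0, -140.0, 15], [0.0, 0.0, -2.0, 79.0, 29.0, -140.0, 15], [0.0, 0.0, -4.0, 121.0, 39.0, -140.0, 15]]
[[0.0, 0.0, -1.0, 41.0, 11.0, 0.0, 15], [0.0, 0.0, -2.0, 82.0, 17.0, 0.0, 15], [0.0, 0.0, -4.0, 123.0, 21.0, 0.0, 15], [0.0, 0.0, -5.0, 163.0, 22.0, 0.0, 15], [0.0, 0.0, -6.0, 202.0, 20.0, 0.0, 15], [0.0, 0.0, -7.0, 241.0, 14.0, 0.0, 15], [0.0, 0.0, -9.0, 278.0, 7.0, 0.0, 15], [0.0, 0.0, -10.0, 314.0, -4.0, 0.0, 15]]
[[0.0, 0.0, -1.0, 36.0, -7.0, 0.0, 15], [0.0, 0.0, -2.0, 64.0, -14.0, 0.0, 15], [0.0, 0.0, -3.0, 84.0, -20.0, 0.0, 15], [0.0, 0.0, -4.0, 97.0, -25.0, 0.0, 15], [0.0, 0.0, -4.0, 104.0, -27.0, 0.0, 15], [0.0, 0.0, -4.0, 104.0, -27.0, 0.0, 15], [0.0, 0.0, -4.0, 104.0, -27.0, 0.0, 15], [0.0, 0.0, -4.0, 104.0, -27.0, 0.0, 15]]
```

>>> step_arm([
  [0, 0, 0, 0, 0, -20, 15],
  [0, 0, 0, 0, 0, -50, 15],
  [0, 0, 0, 0, 0, -90, 15],
  [0, 0, 0, 0, 0, -130, 15],
  [0, 0, 0, 12, 5, -140, 15],
  [0, 0, -1, 37, 15, -140, 15],
  [0, 0, -2, 79, 29, -140, 15],
  [0, 0, -4, 121, 39, -140, 15],
])

```text
time: 9.5
position: [0.5299, -0.2673, 0.2604]
tool_rot: [-2.145, -2.293, -0.0]
ft_force: [0.7, 1.0, -2.6]
grip_width: 0.267
```

>>> step_arm([
  [0, 0, -1, 41, 11, 0, 15],
  [0, 0, -2, 82, 17, 0, 15],
  [0, 0, -4, 123, 21, 0, 15],
  [0, 0, -5, 163, 22, 0, 15],
  [0, 0, -6, 202, 20, 0, 15],
  [0, 0, -7, 241, 14, 0, 15],
  [0, 0, -9, 278, 7, 0, 15],
  [0, 0, -10, 314, -4, 0, 15],
])

```text
time: 10.5
position: [0.504, 0.0453, 0.2606]
tool_rot: [-1.937, -2.472, 0.001]
ft_force: [1.0, -0.9, -1.7]
grip_width: 0.269
```

>>> step_arm([
  [0, 0, -1, 36, -7, 0, 15],
  [0, 0, -2, 64, -14, 0, 15],
  [0, 0, -3, 84, -20, 0, 15],
  [0, 0, -4, 97, -25, 0, 15],
  [0, 0, -4, 104, -27, 0, 15],
  [0, 0, -4, 104, -27, 0, 15],
  [0, 0, -4, 104, -27, 0, 15],
  [0, 0, -4, 104, -27, 0, 15],
])

```text
time: 11.5
position: [0.4547, 0.1369, 0.2616]
tool_rot: [1.855, 2.535, -0.0]
ft_force: [0.8, 0.5, -1.8]
grip_width: 0.274
```

```bash
python3 - <<'E'
from h import *; from plan import *
state()
im=optics.get_image("wrist");cv2.imwrite("pics/w6.png",im[:,:,::-1])
im=optics.get_image("scene");cv2.imwrite("pics/s6.png",im[:,:,::-1]);state()
c=cal("wrist");np.savez("w6.npz",K=c[0],R=c[1],t=c[2])
print("tip expected",proj(c,(.5112,.1555,.185)),"buf",proj(c,(.5388,.1644,.185)))
E
```

```text
t 11.5 cmd [0.4543 0.1378 0.262 ] meas [0.4547 0.1369 0.2616] yawcmd 17.75 yawmeas 17.63 tilt 0.01 F [ 0.85  0.48 -1.82] T [-0.1   0.05  0.03] grip 23.9
t 11.6 cmd [0.4543 0.1378 0.262 ] meas [0.4546 0.1372 0.2615] yawcmd 17.75 yawmeas 17.66 tilt 0.0 F [ 0.83  0.18 -3.94] T [-0.13 -0.03  0.04] grip 23.6
tip expected [318.56237011 197.6742501 ] buf [350.13610723 197.57996936]
```

View pics/w6.png

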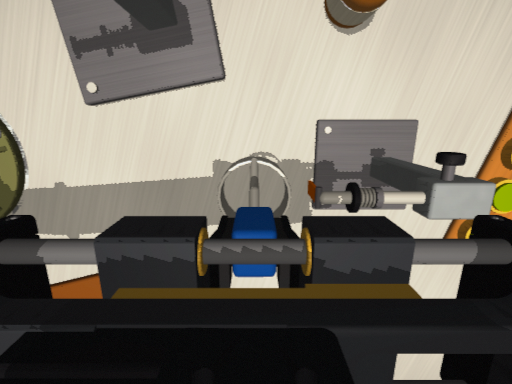

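View pics/s6.png

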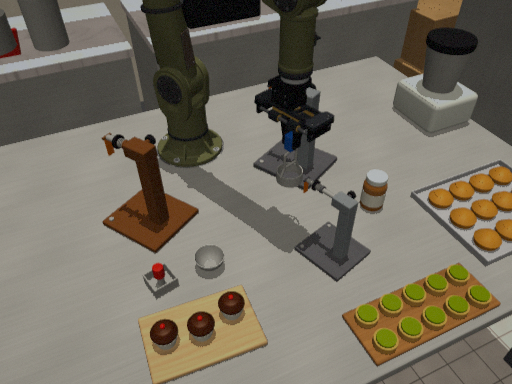

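```bash
python3 - <<'E'
from h import *
im=cv2.imread('pics/w6.png')[:,:,::-1];crop(im,295,160,395,230,8,'pics/w6c.png')
E
```

```text
(no output)
```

View pics/w6c.png

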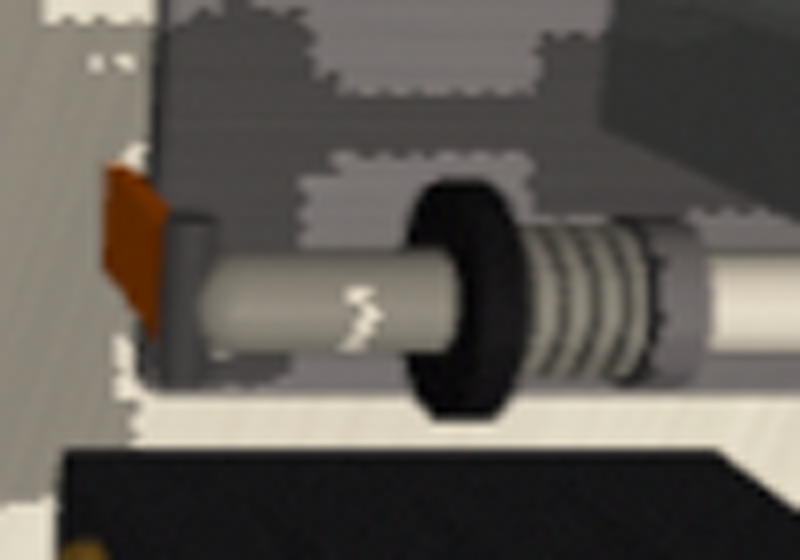

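```bash
python3 - <<'E'
from peg import *
d=np.load('w6.npz');c6=(d['K'],d['R'],d['t'])
def o6(x,y): return (295+(x+.5)/8-.5,160+(y+.5)/8-.5)
h=tri(cw,o(37,250),c6,o6(190,301));print("hinge",h, plane(c6,o6(190,301),.185),plane(cw,o(37,250),.185))
print("peg2 collar R",tri(cw,o(300,250),c6,o6(710,301)))
print("buf",tri(cw,o(175,250),c6,o6(450,301)))
print("axis pts",plane(c6,o6(230,302),.185),plane(c6,o6(750,302),.185))
E
```

```text
hinge (array([0.51035461, 0.15559275, 0.18580529]), np.float64(0.0009460164361206359)) [0.51081319 0.15586446 0.185     ] [0.51008595 0.15516276 0.185     ]
peg2 collar R (array([0.56478924, 0.17355926, 0.18940112]), np.float64(0.0021236381633965504))
buf (array([0.5389367 , 0.16470226, 0.18539815]), np.float64(0.0006490022099705803))
axis pts [0.51523063 0.15714856 0.185     ] [0.57211165 0.17529587 0.185     ]
```

>>> step_arm([
  [0, 0, 0, 0, 0, 15, 15],
  [0, 0, 0, 0, 0, 30, 15],
  [0, 0, 0, 0, 0, 45, 15],
  [0, 0, 0, 0, 0, 49, 15],
  [0, 0, 0, 0, 15, 49, 15],
  [0, 0, 0, 0, 30, 49, 15],
  [0, 0, 0, 0, 42, 49, 15],
  [0, 0, 0, 0, 42, 49, 15],
])

```text
time: 12.6
position: [0.4954, 0.1508, 0.2125]
tool_rot: [1.853, 2.537, -0.0]
ft_force: [0.2, 0.3, -4.1]
grip_width: 0.268
```

```bash
python3 - <<'E'
from h import *; from plan import *
commit([0,0,0,0,42,49,15]);state()
im=optics.get_image("wrist");crop(im,200,130,360,250,5,"pics/w7.png")
im=optics.get_image("scene");crop(im,260,120,360,220,6,"pics/s7.png");state()
E
```

```text
t 12.6 cmd [0.4943 0.1506 0.213 ] meas [0.4954 0.1508 0.2125] yawcmd 17.75 yawmeas 17.71 tilt 0.03 F [ 0.2   0.31 -4.11] T [-0.11  0.03 -0.02] grip 23.3
t 12.7 cmd [0.4943 0.1506 0.213 ] meas [0.4943 0.1504 0.2124] yawcmd 17.75 yawmeas 17.71 tilt 0.04 F [ 0.08 -0.7  -2.53] T [-0.05  0.09 -0.02] grip 23.6
```

View pics/w7.png

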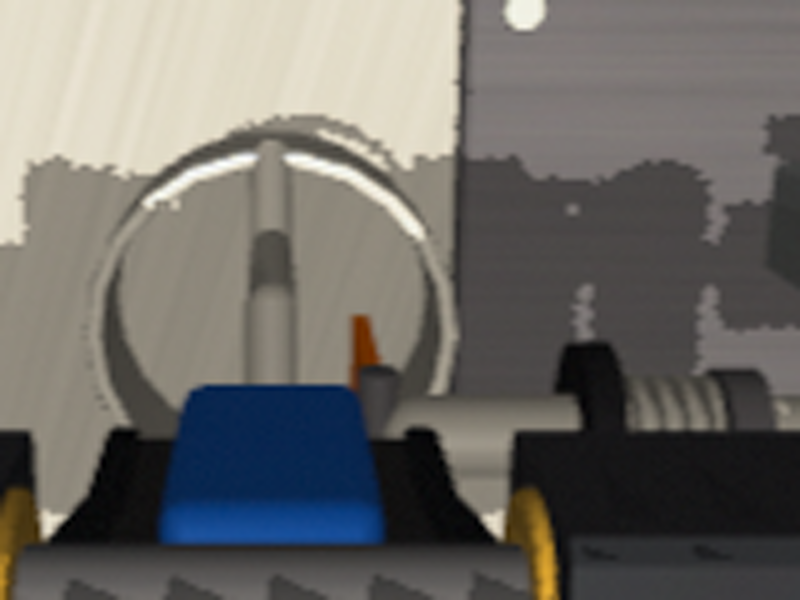

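View pics/s7.png

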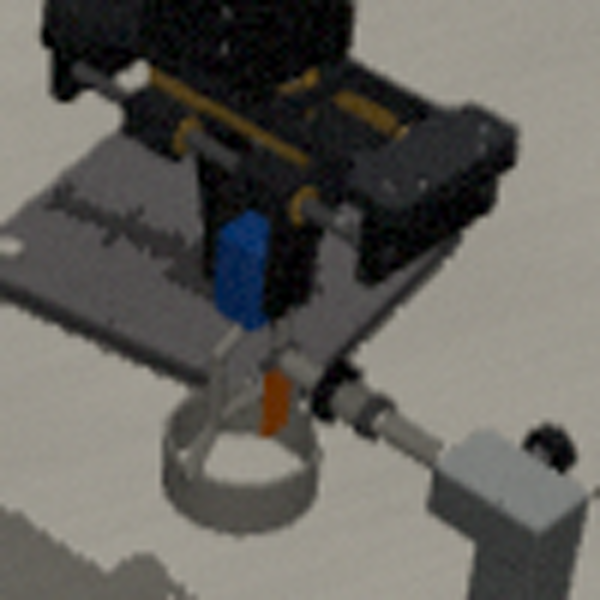

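>>> step_arm([
  [0, 0, 0, 0, 4, 0, 15],
  [0, 0, 0, 0, 8, 0, 15],
  [0, 0, 0, 0, 10, 0, 15],
  [0, 0, 0, 0, 11, 0, 15],
  [0, 0, 0, 0, 12, 0, 15],
  [0, 0, 0, 0, 13, 0, 15],
  [0, 0, 0, 0, 14, 0, 15],
  [0, 0, 0, 0, 14, 0, 15],
])

```text
time: 13.7
position: [0.5078, 0.1547, 0.2126]
tool_rot: [1.853, 2.537, 0.0]
ft_force: [0.4, -0.4, -2.7]
grip_width: 0.277
```

```bash
cat >> plan.py <<'E'
def fu():
    from bench import ctrl
    p,R=load();s=ctrl.get_state();f=R.T@np.array(s['ft_force']);print("F tool x,y,z",f.round(2),"T tool",(R.T@np.array(s['torque'])).round(3),"lag mm tool",(R.T@(np.array(s['position'])-p)*1000).round(2), "s from hinge mm",round(float((np.array(s['position'])[:2]-[.5105,.1556])@[.9527,.3040])*1000,1))
def look(n):
    from h import optics,crop
    im=optics.get_image("scene");crop(im,270,130,360,215,7,f"pics/s{n}.png")
E
python3 - <<'E'
from plan import *
commit([0,0,0,0,14,0,15]);state();fu();look(8);fu()
E
```

```text
t 13.7 cmd [0.5076 0.1549 0.213 ] meas [0.5078 0.1547 0.2126] yawcmd 17.75 yawmeas 17.72 tilt 0.0 F [ 0.35 -0.37 -2.73] T [-0.11  0.03 -0.02] grip 24.1
F tool x,y,z [-0.46  0.22  2.73] T tool [ 0.065 -0.093  0.022] lag mm tool [-0.23  0.09  0.42] s from hinge mm -2.9
F tool x,y,z [ 0.07 -0.04  3.7 ] T tool [ 0.042 -0.032  0.017] lag mm tool [-0.24  0.05  0.44] s from hinge mm -2.9
```

View pics/s8.png

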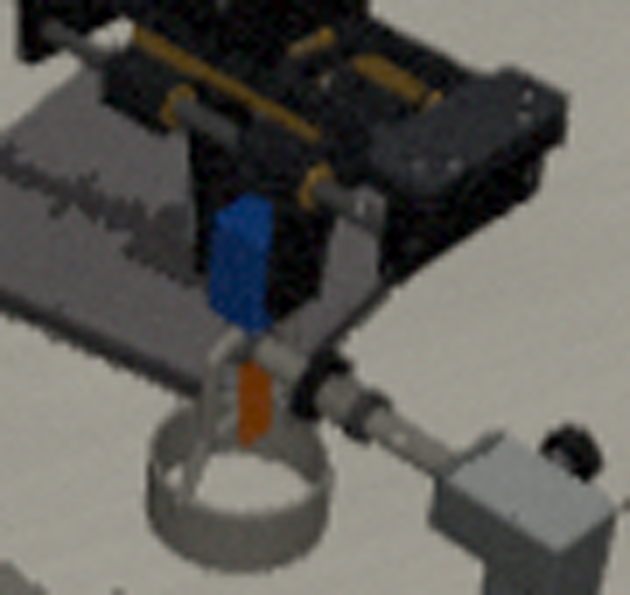

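>>> step_arm([
  [0, 0, 0, 0, 0.7, 0, 15],
  [0, 0, 0, 0, 1.4, 0, 15],
  [0, 0, 0, 0, 2, 0, 15],
  [0, 0, 0, 0, 2.7, 0, 15],
  [0, 0, 0, 0, 3.4, 0, 15],
  [0, 0, 0, 0, 4, 0, 15],
  [0, 0, 0, 0, 4, 0, 15],
  [0, 0, 0, 0, 4, 0, 15],
])

```text
time: 14.75
position: [0.5115, 0.1559, 0.2126]
tool_rot: [1.853, 2.537, 0.0]
ft_force: [-0.9, 0.1, -2.8]
grip_width: 0.268
```

```bash
python3 - <<'E'
from plan import *
commit([0,0,0,0,4,0,15]);state();fu();look(9);fu()
E
```

```text
t 14.75 cmd [0.5114 0.1561 0.213 ] meas [0.5115 0.1559 0.2126] yawcmd 17.75 yawmeas 17.72 tilt 0.0 F [-0.92  0.06 -2.8 ] T [-0.07  0.01 -0.  ] grip 23.3
F tool x,y,z [ 0.34 -0.85  2.8 ] T tool [ 0.035 -0.066  0.002] lag mm tool [-0.2   0.04  0.43] s from hinge mm 1.1
F tool x,y,z [ 0.09 -0.26  3.13] T tool [ 0.02  -0.024  0.022] lag mm tool [-0.21  0.02  0.42] s from hinge mm 1.0
```

View pics/s9.png

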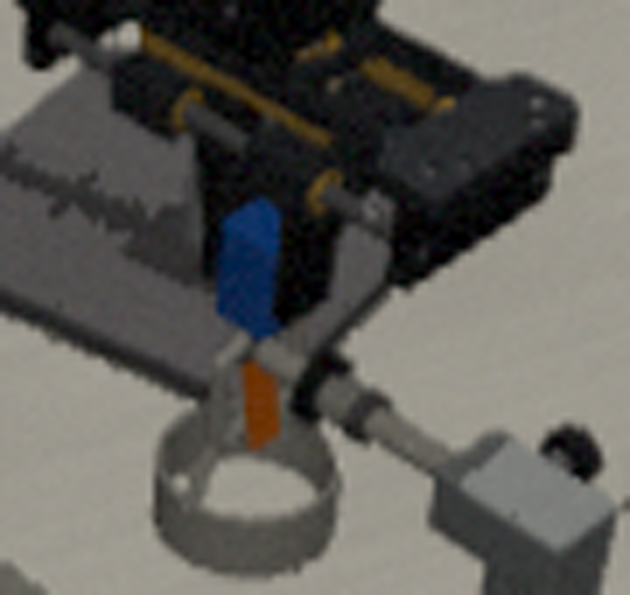

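>>> step_arm([
  [0, 0, 0, 0, 1, 0, 15],
  [0, 0, 0, 0, 2, 0, 15],
  [0, 0, 0, 0, 3, 0, 15],
  [0, 0, 0, 0, 4, 0, 15],
  [0, 0, 0, 0, 5, 0, 15],
  [0, 0, 0, 0, 6, 0, 15],
  [0, 0, 0, 0, 6, 0, 15],
  [0, 0, 0, 0, 6, 0, 15],
])

```text
time: 15.8
position: [0.5172, 0.1577, 0.2126]
tool_rot: [-1.853, -2.537, -0.0]
ft_force: [0.6, -1.0, -2.3]
grip_width: 0.272
```

```bash
python3 - <<'E'
from plan import *
commit([0,0,0,0,6,0,15]);state();fu();look(10);fu()
E
```

```text
t 15.8 cmd [0.5171 0.1579 0.213 ] meas [0.5172 0.1577 0.2126] yawcmd 17.75 yawmeas 17.71 tilt 0.01 F [ 0.64 -1.04 -2.31] T [-0.06  0.01 -0.  ] grip 23.6
F tool x,y,z [-1.19  0.3   2.31] T tool [ 0.03  -0.055  0.004] lag mm tool [-0.21  0.02  0.42] s from hinge mm 7.0
F tool x,y,z [ 0.47 -0.46  2.31] T tool [ 0.075 -0.029 -0.055] lag mm tool [-0.23  0.01  0.45] s from hinge mm 7.0
```

View pics/s10.png

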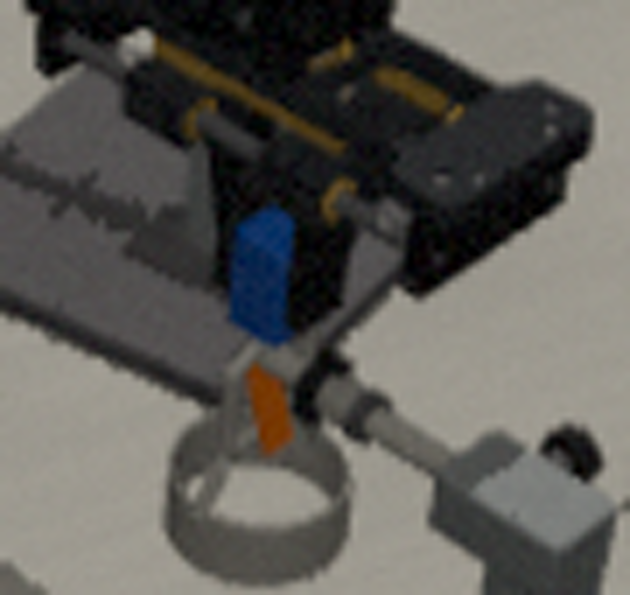

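>>> step_arm([
  [0, 0, 0, 0, 1.5, 0, 15],
  [0, 0, 0, 0, 3, 0, 15],
  [0, 0, 0, 0, 4.5, 0, 15],
  [0, 0, 0, 0, 6, 0, 15],
  [0, 0, 0, 0, 7.5, 0, 15],
  [0, 0, 0, 0, 9, 0, 15],
  [0, 0, 0, 0, 10.5, 0, 15],
  [0, 0, 0, 0, 12, 0, 15],
])

```text
time: 16.85
position: [0.5288, 0.1614, 0.2126]
tool_rot: [1.853, 2.537, 0.0]
ft_force: [0.6, 0.1, -2.1]
grip_width: 0.272
```

```bash
python3 - <<'E'
from plan import *
commit([0,0,0,0,12,0,15]);state();fu();look(11);fu()
E
```

```text
t 16.85 cmd [0.5286 0.1616 0.213 ] meas [0.5288 0.1614 0.2126] yawcmd 17.75 yawmeas 17.72 tilt 0.01 F [ 0.6   0.12 -2.09] T [-0.07  0.11 -0.03] grip 23.6
F tool x,y,z [-0.07  0.61  2.09] T tool [ 0.123 -0.031  0.028] lag mm tool [-0.21  0.14  0.44] s from hinge mm 19.2
F tool x,y,z [0.78 0.08 2.93] T tool [ 0.019 -0.006 -0.03 ] lag mm tool [-0.23  0.32  0.43] s from hinge mm 19.3
```

View pics/s11.png

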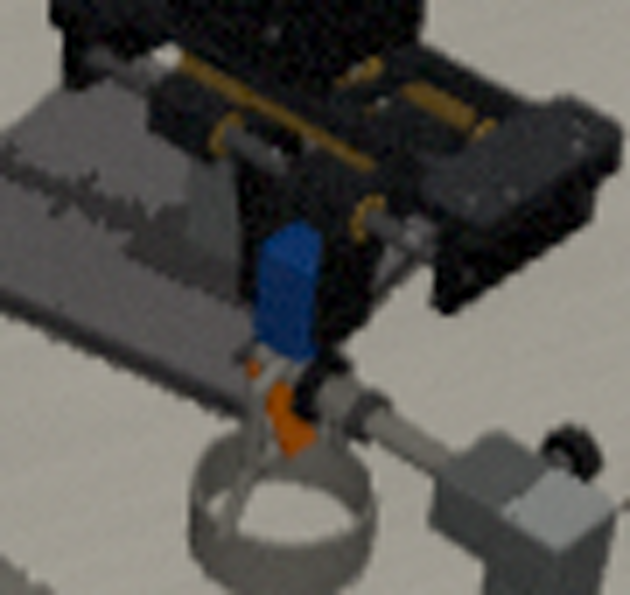

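>>> step_arm([
  [0, 0, 0, 0, 1, 0, 15],
  [0, 0, 0, 0, 2, 0, 15],
  [0, 0, 0, 0, 3, 0, 15],
  [0, 0, 0, 0, 4, 0, 15],
  [0, 0, 0, 0, 5, 0, 15],
  [0, 0, 0, 0, 6, 0, 15],
  [0, 0, 0, 0, 7, 0, 15],
  [0, 0, 0, 0, 7, 0, 15],
])

```text
time: 17.9
position: [0.5349, 0.1633, 0.2124]
tool_rot: [-1.852, -2.536, 0.002]
ft_force: [-2.0, -0.1, -3.0]
grip_width: 0.272
```

```bash
python3 - <<'E'
from plan import *
commit([0,0,0,0,7,0,15]);state();fu();look(12);fu()
E
```

```text
t 17.9 cmd [0.5352 0.1637 0.213 ] meas [0.5349 0.1633 0.2124] yawcmd 17.75 yawmeas 17.71 tilt 0.07 F [-2.03 -0.12 -2.98] T [-0.22  0.55 -0.05] grip 23.6
F tool x,y,z [ 0.5  -1.98  2.98] T tool [ 0.589 -0.044  0.047] lag mm tool [-0.24 -0.46  0.56] s from hinge mm 25.6
F tool x,y,z [ 0.4  -2.93  1.76] T tool [ 0.652 -0.058  0.016] lag mm tool [-0.23 -0.42  0.55] s from hinge mm 25.6
```

View pics/s12.png

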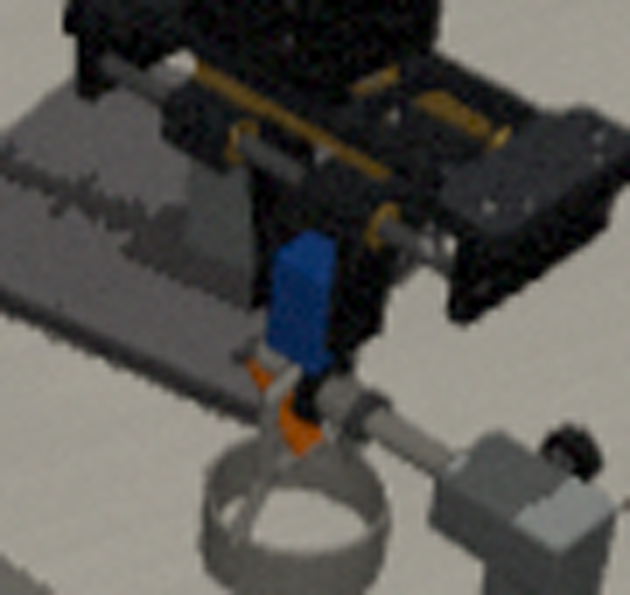

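>>> step_arm([
  [0, 0, 0, 0, 0.5, 0, 15],
  [0, 0, 0, 0, 1, 0, 15],
  [0, 0, 0, 0, 1.5, 0, 15],
  [0, 0, 0, 0, 2, 0, 15],
  [0, 0, 0, 0, 2.5, 0, 15],
  [0, 0, 0, 0, 3, 0, 15],
  [0, 0, 0, 0, 3.5, 0, 15],
  [0, 0, 0, 0, 3.5, 0, 15],
])

```text
time: 18.95
position: [0.5379, 0.1643, 0.2124]
tool_rot: [-1.852, -2.536, 0.003]
ft_force: [-5.4, -3.0, 0.0]
grip_width: 0.277
```

```bash
python3 - <<'E'
from plan import *
commit([0,0,0,0,3.5,0,15]);state();fu();look(13);fu()
E
```

```text
t 18.95 cmd [0.5386 0.1648 0.213 ] meas [0.5379 0.1643 0.2124] yawcmd 17.75 yawmeas 17.71 tilt 0.11 F [-5.42 -2.98  0.05] T [-0.55  1.43 -0.03] grip 24.1
F tool x,y,z [-1.19 -6.07 -0.05] T tool [ 1.532 -0.088  0.03 ] lag mm tool [-0.27 -0.78  0.61] s from hinge mm 28.7
F tool x,y,z [ 0.37 -6.51  1.12] T tool [ 1.552 -0.078 -0.023] lag mm tool [-0.25 -0.8   0.6 ] s from hinge mm 28.7
```

View pics/s13.png

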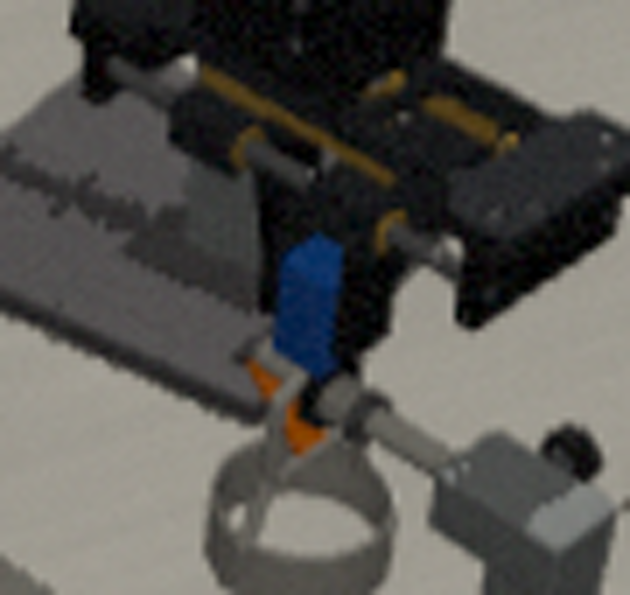

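>>> step_arm([
  [0, 0, 0, 0, 0.4, 0, 15],
  [0, 0, 0, 0, 0.8, 0, 15],
  [0, 0, 0, 0, 1.2, 0, 15],
  [0, 0, 0, 0, 1.6, 0, 15],
  [0, 0, 0, 0, 2, 0, 15],
  [0, 0, 0, 0, 2.2, 0, 15],
  [0, 0, 0, 0, 2.2, 0, 15],
  [0, 0, 0, 0, 2.2, 0, 15],
])

```text
time: 20.0
position: [0.5393, 0.1648, 0.2124]
tool_rot: [-1.852, -2.535, 0.004]
ft_force: [-8.4, -2.9, 0.4]
grip_width: 0.272
```

```bash
python3 - <<'E'
from plan import *
commit([0,0,0,0,2.2,0,15]);state();fu();look(14);fu()
E
```

```text
t 20.0 cmd [0.5407 0.1655 0.213 ] meas [0.5393 0.1648 0.2124] yawcmd 17.75 yawmeas 17.71 tilt 0.2 F [-8.39 -2.87  0.45] T [-0.73  1.87 -0.03] grip 23.7
F tool x,y,z [-0.17 -8.87 -0.45] T tool [ 2.002 -0.129  0.026] lag mm tool [-0.25 -1.46  0.57] s from hinge mm 30.3
F tool x,y,z [ 0.38 -8.08 -1.25] T tool [ 1.986 -0.105  0.016] lag mm tool [-0.26 -1.45  0.6 ] s from hinge mm 30.3
```

View pics/s14.png

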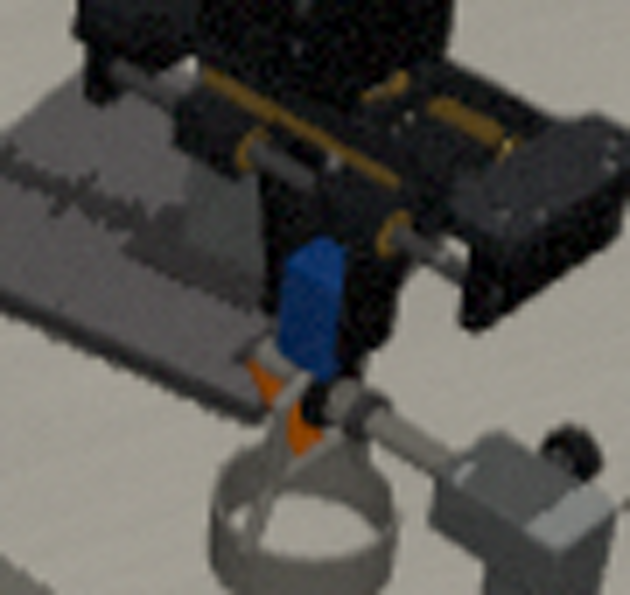

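>>> step_arm([
  [0, 0, 0, 0, 0, 0.3, 15],
  [0, 0, 0, 0, 0, 0.6, 15],
  [0, 0, 0, 0, 0, 0.9, 15],
  [0, 0, 0, 0, 0, 1.2, 15],
  [0, 0, 0, 0, 0, 1.2, 15],
  [0, 0, 0, 0, 0.3, 1.2, 15],
  [0, 0, 0, 0, 0.6, 1.2, 15],
  [0, 0, 0, 0, 0.6, 1.2, 15],
])

```text
time: 21.05
position: [0.5398, 0.1648, 0.2113]
tool_rot: [-1.852, -2.535, 0.005]
ft_force: [-9.0, -3.1, 2.1]
grip_width: 0.273
```

```bash
python3 - <<'E'
from plan import *
commit([0,0,0,0,0.6,1.2,15]);state();fu();look(15);fu()
E
```

```text
t 21.05 cmd [0.5412 0.1656 0.2118] meas [0.5398 0.1648 0.2113] yawcmd 17.75 yawmeas 17.71 tilt 0.22 F [-8.98 -3.1   2.06] T [-0.77  2.03  0.01] grip 23.7
F tool x,y,z [-0.21 -9.5  -2.06] T tool [ 2.165 -0.119 -0.01 ] lag mm tool [-0.34 -1.62  0.5 ] s from hinge mm 30.7
F tool x,y,z [-0.07 -8.92 -1.75] T tool [ 2.179 -0.092  0.075] lag mm tool [-0.32 -1.62  0.5 ] s from hinge mm 30.7
```

View pics/s15.png

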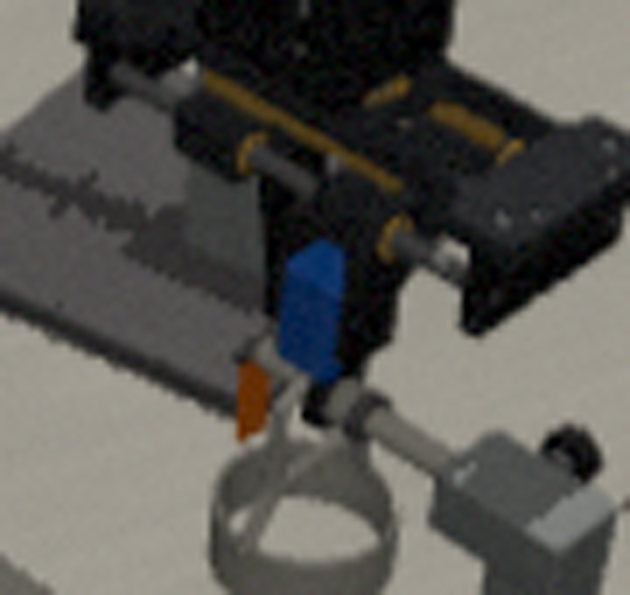

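>>> step_arm([
  [0, 0, 0, 0, -1, 0, 15],
  [0, 0, 0, 0, -2, 0, 15],
  [0, 0, 0, 0, -3, 0, 15],
  [0, 0, 0, 0, -4, 0, 15],
  [0, 0, 0, 0, -5, 0, 15],
  [0, 0, 0, 0, -6, 0, 15],
  [0, 0, 0, 0, -7, 0, 15],
  [0, 0, 0, 0, -8, 0, 15],
])

```text
time: 22.1
position: [0.5345, 0.1632, 0.2115]
tool_rot: [1.852, 2.536, 0.003]
ft_force: [0.5, -0.4, -3.4]
grip_width: 0.269
```

```bash
python3 - <<'E'
from plan import *
commit([0,0,0,0,-8,0,15]);state();fu();look(16);fu()
E
```

```text
t 22.1 cmd [0.5336 0.1632 0.2118] meas [0.5345 0.1632 0.2115] yawcmd 17.75 yawmeas 17.71 tilt 0.13 F [ 0.5  -0.45 -3.44] T [-0.1   0.08 -0.08] grip 23.4
F tool x,y,z [-0.58  0.34  3.44] T tool [ 0.107 -0.067  0.079] lag mm tool [-0.25  0.88  0.3 ] s from hinge mm 25.2
F tool x,y,z [ 0.27 -1.18  3.46] T tool [ 0.233 -0.117  0.004] lag mm tool [-0.19  0.94  0.18] s from hinge mm 25.3
```

View pics/s16.png

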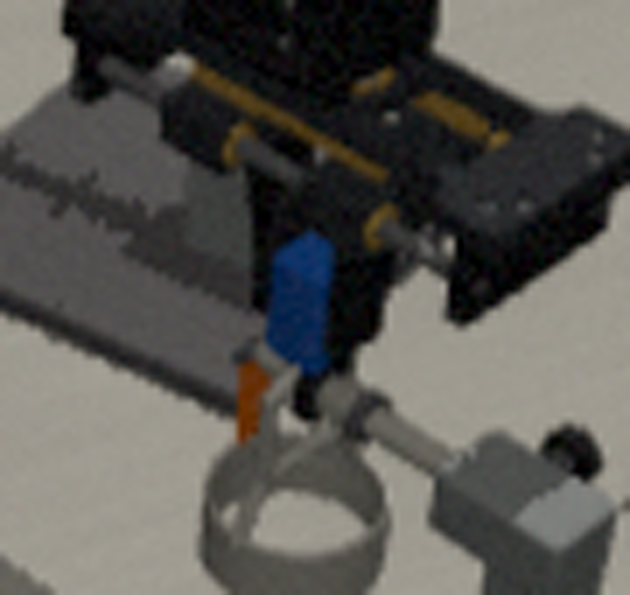

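>>> step_arm([
  [0, 0, 0, 0, -1, 0.2, 15],
  [0, 0, 0, 0, -1, 0.4, 15],
  [0, 0, 0, 0, -1, 0.6, 15],
  [0, 0, 0, 0, -1, 0.8, 15],
  [0, 0, 0, 0, -1, 1, 15],
  [0, 0, 0, 0, -1, 1.2, 15],
  [0, 0, 0, 0, -1, 1.2, 15],
  [0, 0, 0, 0, -1, 1.2, 15],
])

```text
time: 23.15
position: [0.5329, 0.1627, 0.2104]
tool_rot: [1.853, 2.537, 0.001]
ft_force: [0.1, 0.1, -1.4]
grip_width: 0.274
```

```bash
python3 - <<'E'
from plan import *
commit([0,0,0,0,-1,1.2,15]);state();fu();look(17);fu()
E
```

```text
t 23.15 cmd [0.5327 0.1629 0.2106] meas [0.5329 0.1627 0.2104] yawcmd 17.75 yawmeas 17.71 tilt 0.02 F [ 0.1   0.11 -1.4 ] T [-0.07  0.07 -0.02] grip 23.9
F tool x,y,z [0.08 0.13 1.4 ] T tool [ 0.092 -0.045  0.016] lag mm tool [-0.23  0.17  0.24] s from hinge mm 23.5
F tool x,y,z [ 0.32 -0.07  1.59] T tool [ 0.092 -0.063  0.008] lag mm tool [-0.24  0.14  0.24] s from hinge mm 23.5
```

>>> step_arm([
  [0, 0, 0, 0, 0, 0.1, 15],
  [0, 0, 0, 0, 0, 0.2, 15],
  [0, 0, 0, 0, 0, 0.3, 15],
  [0, 0, 0, 0, 0, 0.4, 15],
  [0, 0, 0, 0, 0, 0.5, 15],
  [0, 0, 0, 0, 0, 0.5, 15],
  [0, 0, 0, 0, 0, 0.5, 15],
  [0, 0, 0, 0, 0, 0.5, 15],
])

```text
time: 24.2
position: [0.5329, 0.1627, 0.2101]
tool_rot: [1.853, 2.537, 0.001]
ft_force: [-1.9, -0.3, 5.2]
grip_width: 0.273
```

```bash
python3 - <<'E'
from plan import *
commit([0,0,0,0,0,0.5,15]);state();fu();look(18);fu()
E
```

```text
t 24.2 cmd [0.5327 0.1629 0.2101] meas [0.5329 0.1627 0.2101] yawcmd 17.75 yawmeas 17.71 tilt 0.04 F [-1.88 -0.32  5.16] T [-0.17  0.3  -0.01] grip 23.8
F tool x,y,z [ 0.27 -1.89 -5.16] T tool [ 0.334 -0.072  0.007] lag mm tool [-0.22  0.2   0.03] s from hinge mm 23.5
F tool x,y,z [ 0.45 -1.53 -4.74] T tool [ 0.473 -0.069  0.015] lag mm tool [-0.23  0.19  0.03] s from hinge mm 23.5
```

View pics/s18.png

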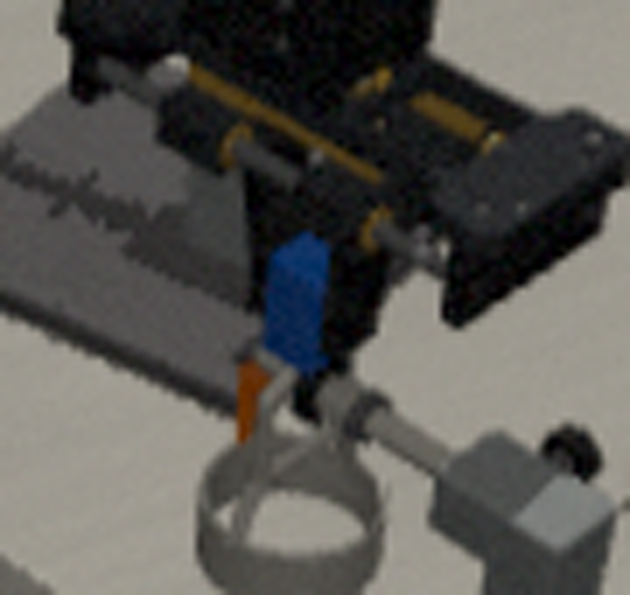

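>>> step_arm([
  [0, 0, 0, 0, 0, -0.3, 15],
  [0, 0, 0, 0, 0, -0.3, 15],
  [0, 0, 0, 0, 0, -0.3, 22],
  [0, 0, 0, 0, 0, -0.3, 25],
  [0, 0, 0, 0, 0, -0.3, 28],
  [0, 0, 0, 0, 0, -0.3, 32],
  [0, 0, 0, 0, 0, -0.3, 40],
  [0, 0, 0, 0, 0, -0.3, 50],
], newtons=10)

```text
time: 25.25
position: [0.5328, 0.1627, 0.2099]
tool_rot: [1.853, 2.537, 0.0]
ft_force: [-0.4, 0.4, -0.8]
grip_width: 0.5
```

```bash
python3 - <<'E'
from plan import *
commit([0,0,0,0,0,-.3,50]);state();fu();look(19);fu()
from h import *
im=optics.get_image("wrist");crop(im,150,110,350,260,4,"pics/w19.png")
E
```

```text
t 25.25 cmd [0.5327 0.1629 0.2104] meas [0.5328 0.1627 0.2099] yawcmd 17.75 yawmeas 17.71 tilt 0.01 F [-0.36  0.43 -0.78] T [-0.08 -0.03  0.05] grip 43.5
F tool x,y,z [ 0.52 -0.21  0.78] T tool [-0.002 -0.09  -0.047] lag mm tool [-0.25  0.12  0.46] s from hinge mm 23.4
F tool x,y,z [ 0.53 -0.19  0.81] T tool [-0.023 -0.05   0.004] lag mm tool [-0.25  0.1   0.43] s from hinge mm 23.4
```

View pics/s19.png

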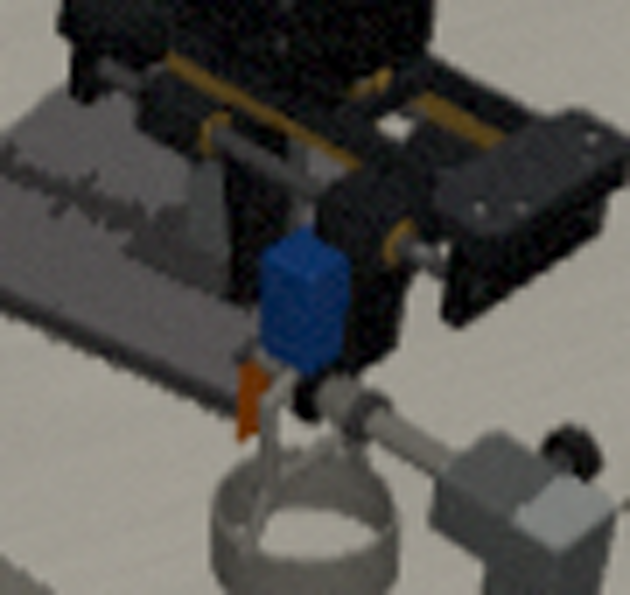

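View pics/w19.png

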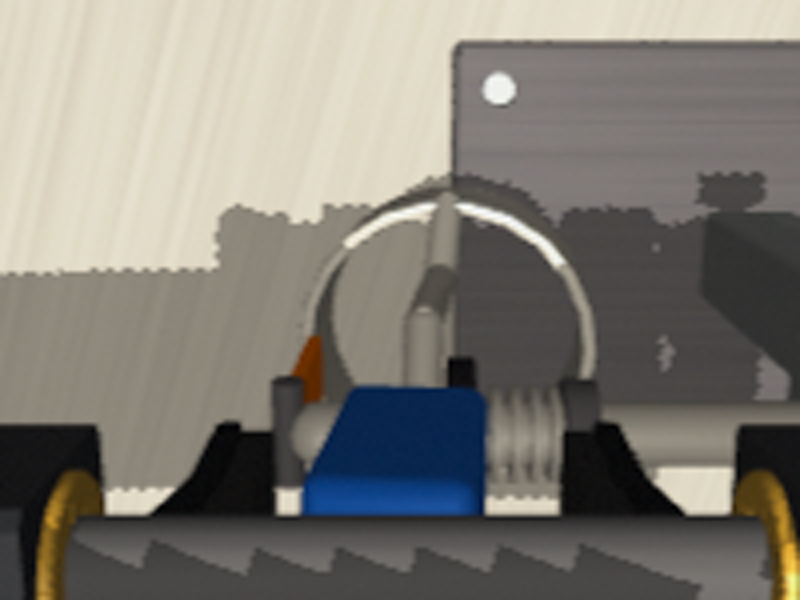

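>>> step_arm([
  [0, 0, 0, 0, 0, 0, 60],
  [0, 0, 0, 0, 0, 0, 70],
  [0, 0, 0, 0, 0, 0, 75],
  [0, 0, 0, 0, 0, 0, 75],
  [0, 0, 0, 0, 0, 0, 75],
  [0, 0, 0, 0, 0, 0, 75],
  [0, 0, 0, 0, 0, 0, 75],
  [0, 0, 0, 0, 0, 0, 75],
])

```text
time: 26.35
position: [0.5328, 0.1627, 0.21]
tool_rot: [1.853, 2.537, 0.0]
ft_force: [-0.1, 1.3, 0.3]
grip_width: 0.864
```

```bash
python3 - <<'E'
from plan import *
state();look(20)
from h import *
im=optics.get_image("wrist");crop(im,150,110,350,260,4,"pics/w20.png")
E
```

```text
t 26.35 cmd [0.5327 0.1629 0.2104] meas [0.5328 0.1627 0.21  ] yawcmd 17.75 yawmeas 17.71 tilt 0.01 F [-0.09  1.26  0.34] T [-0.1   0.05  0.01] grip 75.2
```

View pics/s20.png

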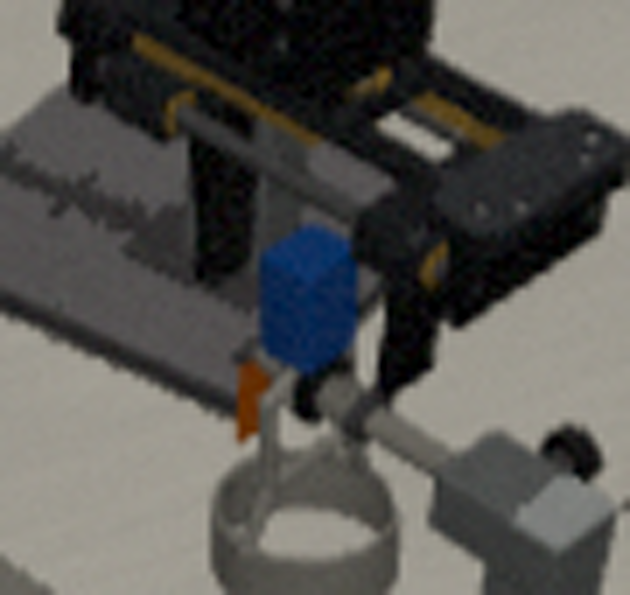

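View pics/w20.png

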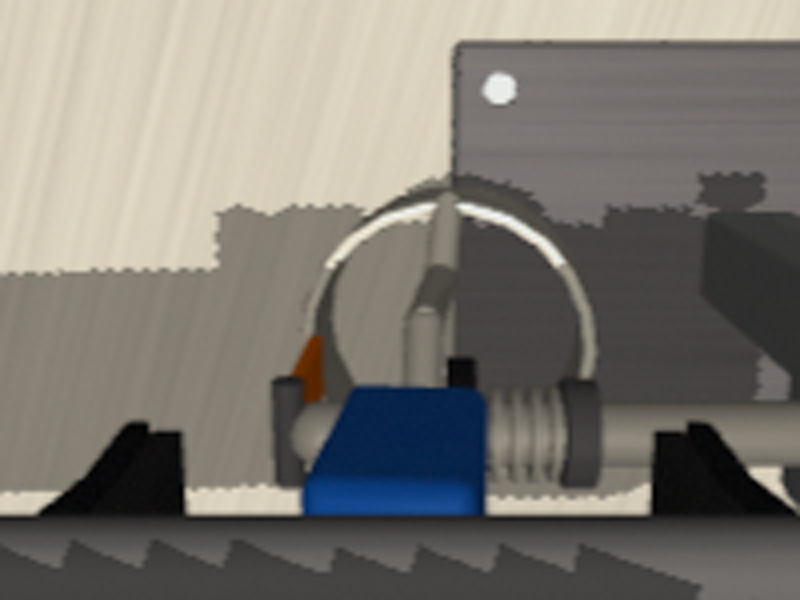

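>>> step_arm([
  [0, 0, 0, 0, 0, -5, 75],
  [0, 0, 0, 0, 0, -15, 75],
  [0, 0, 0, 0, 0, -30, 75],
  [0, 0, 0, 0, 0, -50, 75],
  [0, 0, 0, 0, 0, -70, 75],
  [0, 0, 0, -30, 0, -90, 75],
  [0, 0, 0, -65, 0, -110, 75],
  [0, 0, 0, -65, 0, -110, 75],
])

```text
time: 27.45
position: [0.5544, 0.097, 0.3233]
tool_rot: [1.858, 2.528, 0.005]
ft_force: [-0.1, -0.2, -0.1]
grip_width: 0.86
```

```bash
python3 - <<'E'
from plan import *
commit([0,0,0,-65,0,-110,75]);state();look(21)
from h import *
c=cal("wrist");np.savez("w21.npz",K=c[0],R=c[1],t=c[2]);print(-c[1].T@c[2])
im=optics.get_image("wrist");cv2.imwrite("pics/w21f.png",im[:,:,::-1]);crop(im,170,50,360,200,4,"pics/w21.png")
E
```

```text
t 27.45 cmd [0.5525 0.101  0.3204] meas [0.5544 0.097  0.3233] yawcmd 17.75 yawmeas 17.36 tilt 0.31 F [-0.07 -0.18 -0.09] T [-0.06 -0.01  0.04] grip 74.8
[0.53214426 0.16486234 0.4838412 ]
```

View pics/s21.png

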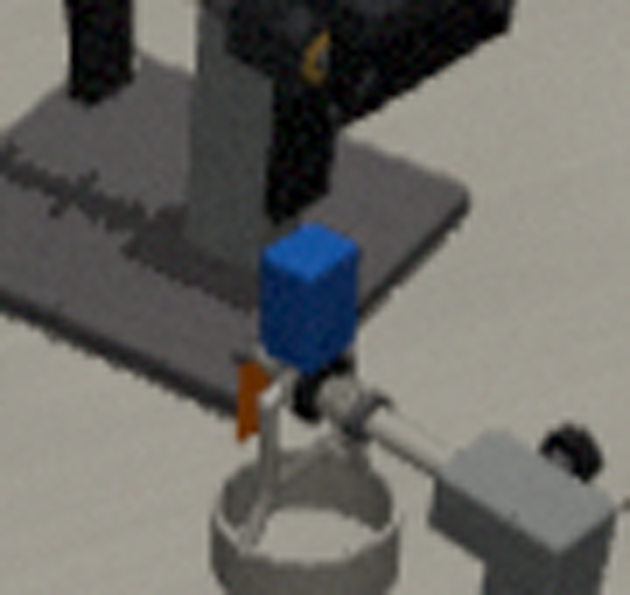

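View pics/w21.png

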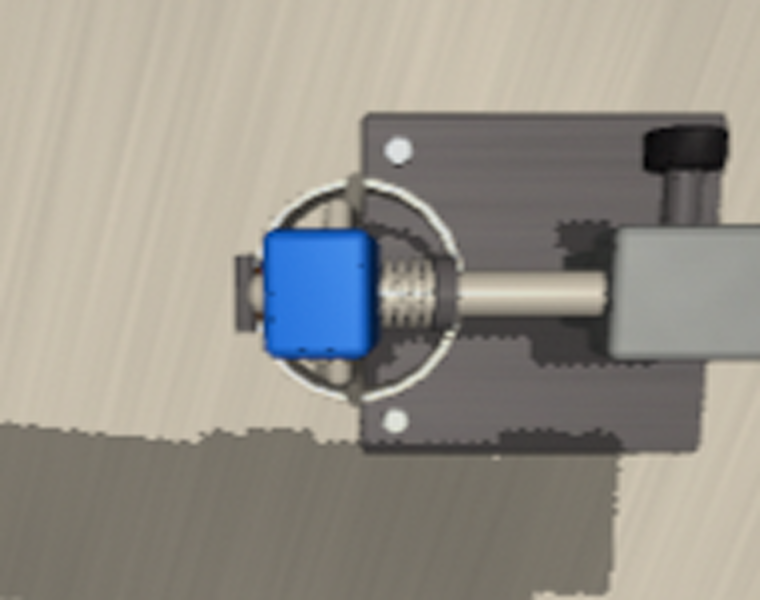

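```bash
python3 - <<'E'
from h import *; from plan import state
state()
d=np.load('w21.npz');c=(d['K'],d['R'],d['t'])
def o(x,y): return (170+(x+.5)/4-.5,50+(y+.5)/4-.5)
u=np.array([.9527,.304]);H=np.array([.5105,.1556])
for n,p,z in [("blue",(319,293),.242),("blueL",(265,293),.242),("blueR",(373,293),.242),("bar ends mid",(354,290),.128),("ringR",(461,290),.125),("hinge",(245,293),.185),("mouth",(607,293),.185)]:
    P=plane(c,o(*p),z)[:2]-H;print(n,(P@u*1000).round(1),(P@[-u[1],u[0]]*1000).round(1))
cs=cal("scene")
def s(x,y): return (270+(x+.5)/7-.5,130+(y+.5)/7-.5)
print("blue tri",tri(c,o(319,293),cs,s(312,252)))
E
```

```text
t 27.55 cmd [0.5525 0.101  0.3204] meas [0.5527 0.101  0.3209] yawcmd 17.75 yawmeas 17.69 tilt 0.09 F [-0.28  0.7  -0.38] T [-0.05  0.06  0.04] grip 75.1
blue 20.4 0.3
blueL 8.7 0.3
blueR 32.1 0.2
bar ends mid 30.1 0.2
ringR 64.6 0.1
hinge -0.2 -0.2
mouth 96.9 -0.4
blue tri (array([0.52976943, 0.16196276, 0.24066164]), np.float64(0.00014340846134051755))
```

```bash
python3 - <<'E'
from h import *
im=optics.get_image("scene");cv2.imwrite("pics/s22.png",im[:,:,::-1])
a=cv2.imread("pics/s5.png")
o=cv2.imread("pics/scene0.png");n=im[:,:,::-1]
for nm,I in (("0",o),("now",n)):
    b=I[170:200,295:315].astype(int);m=b[...,2]>b[...,0]*1.5+20;y,x=np.nonzero(m);print(nm,m.sum(),x.min()+295,x.max()+295,y.min()+170,y.max()+170)
d=cv2.absdiff(o,n).max(2)>40
for nm,(x0,y0,x1,y1) in dict(sq=(140,258,182,298),bowl=(192,244,228,274),cup=(140,285,265,360),jar=(357,165,392,215)).items(): print(nm,d[y0:y1,x0:x1].sum())
E
```

```text
0 40 303 308 182 192
now 35 304 308 182 192
sq 0
bowl 0
cup 0
jar 0
```

View pics/s22.png

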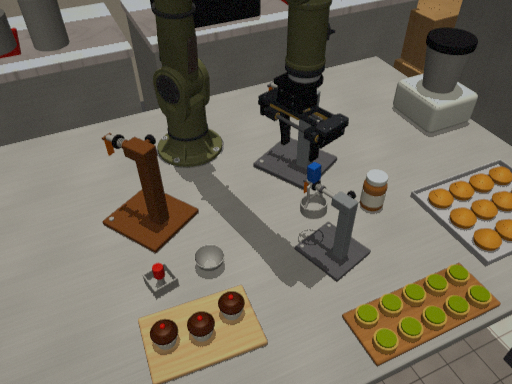

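The cutter hangs on the small grey stand at scene (314,190), with the keeper shut and the gripper clear of everything. The bystanders' pixels haven't changed.

```bash
python3 - <<'E'
from bench import ctrl
print(ctrl.close_job())
E
```

```text
the job is handed in; nothing more can be done
None
```

The round pastry cutter now hangs by its eye on the peg of the small grey stand, behind the shut keeper, and I have handed the job in at about 27.6 s.

I gripped the blue block across its 24 mm side and pushed the eye in along the peg until the keeper lifted. I felt the buffer about 25 mm past the hinge. Pressing to about 9 N left the keeper resting on the sill. Lowering the eye 1.2 mm, with 0.6 mm more push, let it fall. I then backed off the buffer, let the cutter down onto the peg (about 7 N at most), eased off and opened the fingers.

**Last checks:**
- **Keeper:** it looks the same in the scene picture as at the start, so it is shut.
- **Cutter position:** the eye is about 25 mm behind the hinge, roughly 70 mm ahead of the socket, and within 0.5 mm of the peg axis sideways. The grip's measured height puts the eye about 1 mm below the peg axis, against limits of −6 to +5 mm.
- **At rest:** it looked unchanged in the last three views after I let go.
- **Forces:** the highest reading I saw at the stops between moves was about 10 N. I could not read forces during the moves themselves.
- **Other things on the table:** the square cutter, bowl, cupcakes and jar show no change in the picture.

**Not as expected:** the cutter hangs tilted by about 0.085 rad, not quite plumb. It probably leans on the buffer or is held by friction, and the limit is 0.2 rad. The stand's base plate also measured about 2% small in the wrist camera, but the peg's height and line agreed across the views.

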